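Close the slip tub and clip its lid down

TASK

Set the grey lid squarely on the open round slip tub so that it sits flush on the rim. Then fold its three hinged clips down, one after another: push each in against the tub, near its free edge, until it snaps under the rib, and hold it pressed home for half a second with about 12 N, never more than 25 N, as the plastic is thin. Leave the other things on the table where they are.

Things in the scene. Friction and masses are not known exactly. Their poses are not given: they have to be found in the camera images.
- lid_knob (a point): centre of the cap of the round knob in the middle of the lid, half-way up the part to grip: 36 mm across and 11 mm high at the cap, 24 mm across at the stem below. The knob's top is 8.5 mm above this point, the lid plate's upper face 26.5 mm below it. z is up along the lid's axis.
- lid_seat (a point): centre of the underside of the lid plate (125 mm across, 5 mm thick), the face that comes down on the tub's rim. Below it a bevelled plug, 99.6 mm across (91 mm at the foot), 10 mm deep, enters the tub's mouth; the lid now stands on this plug. z is up along the lid's axis. The lid weighs about 0.5 kg with its clips and may be set on at any yaw.
- tub_mouth (a point): centre of the mouth of the round white tub, level with its rim, 85 mm above the table. Mouth 102 mm across (1.2 mm play round the lid's plug), turned-out rim 122 mm; a catch rib runs right round the outside, 128 mm across, its middle 16 mm below the rim. The tub is fixed. Lid home: lid_seat coincides with tub_mouth.
- clip_a (a joint): angle, rad: 0 = clip a shut, hanging along the tub's side; 1.57 = sticking straight out, level; larger = raised. All clips: the springy hinge stays where left between about 0.5 and 2 and springs back to about 0.5 if not snapped. Going in, the nub meets the rib at about 0.27 and takes 6 to 12 N near the free edge to pass it.
- clip_a_hinge (a point): middle of the hinge axis of clip a, on the lid's edge 59 mm from the lid's axis and 7.8 mm above lid_seat. x points straight out from the lid when the clip is shut and turns up with it (x points up when the clip sticks straight out); y lies along the hinge axis; z points from the free edge towards the hinge. The three clips are 120 degrees apart.
- clip_a_flap: smooth grey flap of clip a, 38 mm wide, 4 mm thick, offset 9.5 mm along its x from the hinge axis and reaching 40 mm from it. Origin: middle of the free edge. x: normal of the outer face (push there; 2 mm from the origin, 70.5 mm from the lid's axis when shut), the upper face while raised; z towards the hinge. Inside, the nub is 28 mm and the stop pad 36 mm from the hinge.
- clip_b (a joint): angle, rad: 0 = clip b shut, hanging along the tub's side; 1.57 = sticking straight out, level; larger = raised. All clips: below about 0.15 the clip gives way and snaps in, then stops on its rubber pad somewhere between -0.1 and 0.1; the pads differ from clip to clip, so feel for the stop.
- clip_b_hinge (a point): middle of the hinge axis of clip b, on the lid's edge 59 mm from the lid's axis and 7.8 mm above lid_seat; axes as for clip a.
- clip_b_flap: flap of clip b, like that of clip a; origin in the middle of the free edge, same axes
- clip_c (a joint): angle, rad: 0 = clip c shut, hanging along the tub's side; 1.57 = sticking straight out, level; larger = raised. All clips: a fast knock on the rib or stop easily passes 25 N; push in slowly, 15 mm/s or less, with the force watched.
- clip_c_hinge (a point): middle of the hinge axis of clip c, on the lid's edge 59 mm from the lid's axis and 7.8 mm above lid_seat; axes as for clip a.
- clip_c_flap: flap of clip c, like that of clip a; origin in the middle of the free edge, same axes
- tile: flat glazed test tile, 55x38x7 mm, lying on the table; bystander, leave it alone; origin under its centre
- dish: small shallow round clay dish, 72 mm across, 24 mm high; bystander, leave it alone; origin under its centre
- wood_rib: flat wooden rib, 43x83x6 mm; bystander, leave it alone; origin under its centre
- tape: roll of paper tape lying flat, 64 mm across, 24 mm high; bystander, leave it alone; origin under its centre
- stamp: upright wooden stamp, 26 mm across, 60 mm high; bystander, leave it alone; origin under its centre
- beaker: plain light beaker, 70 mm across, 78 mm high; bystander, leave it alone; origin under its centre

How it is judged:
By the outcome, as a careful person would: the job done as asked, in the order asked, and still so for the second after the job is handed in, with the robot touching nothing.
It also fails if it takes over 72 s, if anything falls off the work surface, if the arm or the gripper's body presses on something with over 40 N, if the wrist force passes 120 N, or if a joint passes its speed limit or range.

ROBOT

A 7-joint arm with a two-finger parallel gripper is mounted at the origin on the work surface; the furniture and walls round the work are solid. World frame = base frame: x ahead of the robot, y to its left, z up, the work surface at z = 0. Lengths are in m, angles in degrees, forces in N, time in s.
With the tool pointing down it reaches from about 0.425 to 0.875 m from the base axis. Payload 4.7 kg.
Tool frame: the origin (TCP) lies where the fingers leave the gripper's body, on its centre line; the fingertips stand 70 mm ahead of it and the grasp point (between the pads) lies 51 mm ahead of it (env.tip_reach is the distance from the TCP to the fingertips, in m); z points along the fingers, x is the direction in which the jaws open and shut, and the axes are right-handed (so a half turn about z gives the same grasp; the last joint's range is limited). The gripper opens to 87 mm and grips with 3 to 60 N. Pads are 19 mm wide; open, the fingers measure 117 mm over their backs; the gripper's body (75 mm by 190 mm) begins 51 mm behind the grasp point.
Start: joints at [0.808, 18.392, -4.016, 83.108, 1.295, 78.541, -3.26], TCP at [0.65, -0, 0.292] pointing down, gripper open.
Joint ranges: [-163.93, 163.93], [-17.29, 119.83], [-79.2, 71.16], [3.27, 140.29], [-89.18, 269.18], [5.43, 117.66], [-154.24, 154.24]. Speed limits (degrees/s): [147.25, 147.25, 180, 180, 180, 180, 180].

INTERFACE

Orientations are given as [roll, pitch, yaw] about the fixed x, y, z axes, in that order (R = Rz(yaw) Ry(pitch) Rx(roll)).
In Python, from cell import env, optics, order gives the robot as it stands.
- The arm moves only by the shell command python3 -m creep 'ROWS' [FORCE]. ROWS is JSON, a list of rows, each a list of 7 numbers: the shift along the tool's x, y, z in cm, then the turn, a rotation vector about the tool's x, y, z in rad, then the opening, from 0 (shut) to 1 (fully open). A call has 1 to 20 rows; each row shifts and turns the pose as measured when the row begins, along the tool's axes as they then stand; what a row does not reach is not made up. A row lasts 1/10 s, in which the tool goes at most 50 mm and 8.59 degrees, less where a joint would pass 70% of its speed; a pose out of reach is approached as far as the arm can. A call with a gripper value outside its range is refused whole. The fingers move at their own pace and stop on an object; FORCE is the grip in N (left out, the last holds). Time passes only in rows, so rows that do not move let the fingers close. It gives the time, the measured TCP pose, the force and the opening at its end, in the units of the state.
- env.get_obs(): the state, without advancing time (a new reading comes with each control period).
- optics.read_camera(name): name is "scene" or "side" or "wrist"; returns a dict with "frame" (400x640x3 uint8, blue, green, red), "z_map" (400x640 float32, m along the optical axis (not along the pixel's ray), 0 where there is no reading), "fx", "fy", "cx", "cy" (pixels), "R" (3x3) and "t" (3): a world point X has camera coordinates R X + t; the wrist camera has in their place "hand_eye" (4x4, takes a point from camera to tool coordinates, whose origin is the TCP and whose axes are the tool frame's). Camera axes: x right, y down, z forward; pixel columns grow to the right and rows downward; lengths in m; the calibration is good to about 2 mm. The wrist camera is an equidistant fisheye: a pixel r from the principal point sees the ray r / f radians off the axis. A picture is of the moment at which its call begins: read the wrist's pose just before it.
- order.sign_off(): hands the job in, once; it reports no verdict.
The state is a dict: "time_s": time; "qpos": joint angles; "joint_velocities": joint speeds; "effort": joint torques, N m; "tool_pos": TCP position; "tool_rot": TCP orientation; "force": force on the tool from outside, world axes, zero at the start; "wrist_torque": the same for the moment, N m; "grip_width": finger opening in m.
Only numpy, scipy, OpenCV 4.12 (cv2) and the standard library are available. Lean on these libraries where they do the work, as an engineer would, in place of code of your own. Each camera call takes 0.05 s, during which the arm holds its last target. There are 200 camera calls.

## Working session

There is one attempt and no reset: what is moved stays moved. The work goes in short steps, Python scripts to look and compute and a shell command to move; the robot and the scene stay as the last step left them, time stands still between calls to the robot, and variables do not carry over. Pictures are saved under pics/ and viewed, on a budget of 10 in all, crops included, one or two more only if the job needs it, and the job is handed in when it is done.

```bash
ls; mkdir -p pics
python3 - <<'E'
from cell import env,optics
import cv2,pickle,numpy as np
o=env.get_obs();print(o)
d={n:optics.read_camera(n) for n in("scene","side","wrist")}
pickle.dump((o,d),open('s0.pkl','wb'))
for n in d:
    cv2.imwrite(f'pics/{n}0.png',d[n]['frame']);c=d[n];print(n,c['fx'],c['cx'],c['cy'],c.get('R'),c.get('t'),c.get('hand_eye'))
E
```

```text
pics
{'time_s': 0.0, 'qpos': array([ 0.80972747, 18.44031522, -4.01544954, 83.17628383,  1.29519466,
       78.53918767, -3.25893332]), 'joint_velocities': array([-0.07724769, -0.08972632, -0.10918951,  0.07506815,  0.02075903,
        0.01470652, -0.01022947]), 'effort': array([-2.58547143e-04, -4.91284704e+01, -4.03903294e-01, -3.12526345e+01,
       -6.40594075e-02,  4.37659642e-02,  1.61017233e-04]), 'tool_pos': array([ 6.49578242e-01, -6.68298395e-05,  2.91135023e-01]), 'tool_rot': array([1.79994059e+02, 1.10533011e-01, 1.07488934e-03]), 'force': array([-0.44271579, -0.11259789, -0.306672  ]), 'wrist_torque': array([0.03030163, 0.02951645, 0.04205703]), 'grip_width': 0.08709418683899375}
scene 447.47151962628357 318.5022978924159 201.5516006464199 [[-0.59630523 -0.80275619  0.00160128]
 [-0.34113221  0.25159396 -0.90572032]
 [ 0.72666972 -0.54063201 -0.42387279]] [0.31020835 0.27732806 0.60794137] None
side 448.0986493232088 315.8616676990336 201.26398651862908 [[-0.99928349 -0.03421181  0.01618826]
 [-0.03416328  0.6312264  -0.77484585]
 [ 0.01629042 -0.77484371 -0.63194291]] [0.62040113 0.10135997 1.11271771] None
wrist 309.70691628693146 320.17687782069504 194.20864030426833 None None [[ 9.99999979e-01  1.24189132e-04 -1.61394098e-04 -6.42731890e-04]
 [-7.90153703e-05  9.67059534e-01  2.54550293e-01 -6.78049458e-02]
 [ 1.87690081e-04 -2.54550275e-01  9.67059524e-01 -9.28584449e-02]
 [ 0.00000000e+00  0.00000000e+00  0.00000000e+00  1.00000000e+00]]
```

Run:
```python
import cv2,numpy as np
a=cv2.imread('pics/scene0.png');b=cv2.imread('pics/side0.png')
print(a.shape)
```

```text
(400, 640, 3)
```

View pics/scene0.png

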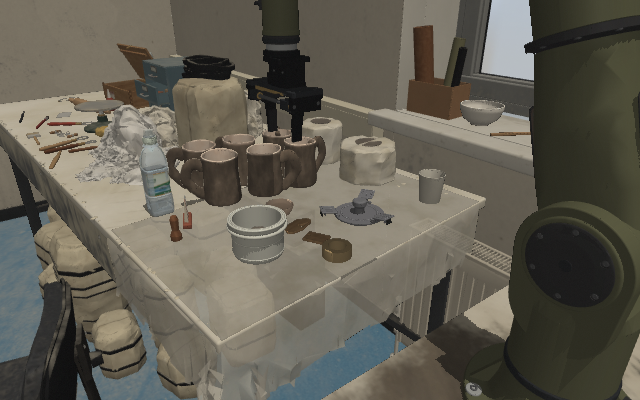

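View pics/side0.png

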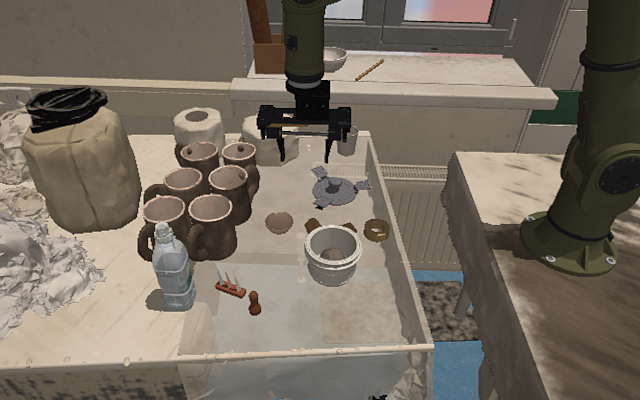

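The scene view shows the tub at about (257,233) and the lid at about (358,210) with its clips out. In the side view the tub is at (333,250) and the lid at (334,190). Next I measure both by depth.

```bash
cat > h.py <<'E'
import numpy as np,cv2
from scipy.spatial.transform import Rotation as Ro
def T(o):
    return Ro.from_euler('xyz',o['tool_rot'],degrees=True).as_matrix(),np.array(o['tool_pos'])
def cloud(c,o=None):
    z=c['z_map'];v,u=np.mgrid[:400,:640];x=(u-c['cx'])/c['fx'];y=(v-c['cy'])/c['fy']
    if 'R' in c and c['R'] is not None:
        P=np.stack([x*z,y*z,z],-1);W=(P-c['t'])@c['R']
    else:
        th=np.hypot(x,y);k=np.where(th>1e-6,np.tan(th)/np.maximum(th,1e-6),1)
        P=np.stack([x*k*z,y*k*z,z],-1);H=c['hand_eye'];P=P@H[:3,:3].T+H[:3,3]
        R,t=T(o);W=P@R.T+t
    W[z<=0]=np.nan
    return W
def circ(p):
    A=np.c_[2*p,np.ones(len(p))];s=np.linalg.lstsq(A,(p**2).sum(1),rcond=None)[0]
    r=np.sqrt(s[2]+s[0]**2+s[1]**2);return s[:2],r,np.std(np.hypot(*(p-s[:2]).T)-r)
E
python3 - <<'E'
import pickle;from h import *
o,d=pickle.load(open('s0.pkl','rb'))
boxes={'scene':dict(tub=(220,198,295,270),lid=(312,180,400,230)),'side':dict(tub=(300,220,365,290),lid=(305,160,375,212))}
for n in d:
    W=cloud(d[n],o)
    if n=='wrist':
        v=np.isfinite(W[...,2]);print('wrist',v.mean());continue
    for k,(a,b,c,e) in boxes[n].items():
        P=W[b:e,a:c].reshape(-1,3);F=d[n]['frame'][b:e,a:c].reshape(-1,3);m=np.isfinite(P[:,2]);P=P[m]
        for lo,hi in ([(.080,.090)] if k=='tub' else [(.044,.056),(.008,.020),(.02,.045)]):
            q=P[(P[:,2]>lo)&(P[:,2]<hi)]
            if len(q)>5:print(n,k,lo,hi,len(q),q.mean(0).round(4),'circ',circ(q[:,:2]),'zmed',np.median(q[:,2]))
        print(' z hist',np.histogram(P[:,2],bins=np.arange(-.01,.1,.01))[0])
c=d['wrist']['frame'];cv2.imwrite('pics/w1.png',c)
s=d['side']['frame'][150:300,290:400];s2=d['scene']['frame'][170:280,210:410]
a=cv2.resize(s,None,fx=4,fy=4,interpolation=2)
b=cv2.resize(s2,(400,220),interpolation=2)
cv2.imwrite('pics/crop.png',np.hstack([a[:,:,:],np.vstack([cv2.resize(s2[5:65,95:195],(360,216),interpolation=2),np.zeros((a.shape[0]-216,360,3),np.uint8)])]))
E
```

```text
scene tub 0.08 0.09 566 [0.578  0.1191 0.0846] circ (array([0.57872998, 0.11767075]), np.float64(0.05595465648717252), np.float64(0.0034064699251942334)) zmed 0.08502018458867369
 z hist [ 208 1908  431  368  284  356  394  293  565  566]
scene lid 0.044 0.056 96 [ 0.5707 -0.1606  0.0492] circ (array([ 0.57266343, -0.16215372]), np.float64(0.012711969143730595), np.float64(0.0037226507647339264)) zmed 0.049844658208246254
scene lid 0.008 0.02 884 [ 0.5923 -0.1807  0.0154] circ (array([ 0.63943295, -0.22188091]), np.float64(0.11075187229620728), np.float64(0.02868842390628114)) zmed 0.015724403784518573
scene lid 0.02 0.045 548 [ 0.5738 -0.162   0.0319] circ (array([ 0.59929712, -0.17099302]), np.float64(0.08431844251362804), np.float64(0.031861171247170035)) zmed 0.032139419444733974
 z hist [ 203 2690  853  152  369   70   46    0    0    0]
side tub 0.08 0.09 647 [0.582  0.123  0.0839] circ (array([0.58191266, 0.12077952]), np.float64(0.05616289834146459), np.float64(0.003400043353579167)) zmed 0.08399976869316628
 z hist [796 952 220 269 267 311 418 241 405 647]
side lid 0.044 0.056 89 [ 0.5767 -0.1575  0.0483] circ (array([ 0.57686069, -0.15903609]), np.float64(0.012763045318596022), np.float64(0.0041868772705303675)) zmed 0.048406573601984734
side lid 0.008 0.02 819 [ 0.5752 -0.1539  0.0144] circ (array([ 0.57764171, -0.15696788]), np.float64(0.04616774228113656), np.float64(0.015985146217653203)) zmed 0.014251176572052257
side lid 0.02 0.045 499 [ 0.5782 -0.1573  0.0313] circ (array([ 0.57796035, -0.15816688]), np.float64(0.07404557824385286), np.float64(0.024294366141799785)) zmed 0.03126363235386598
 z hist [1362  855  809  179  298   84   21    0    0    0]
wrist 0.9525703125
```

View pics/wrist0.png

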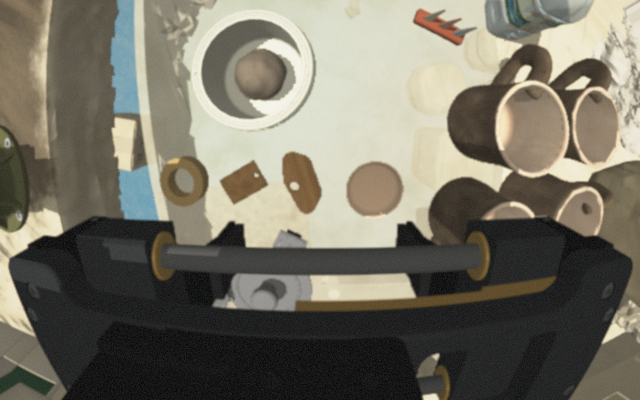

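View pics/crop.png

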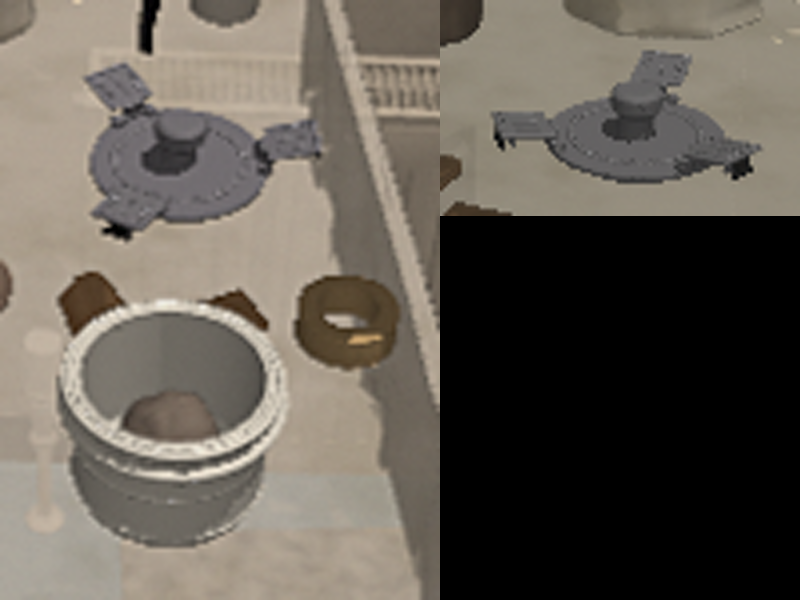

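The wrist view shows the tub ring at about (253,70) with a lump of clay inside it. The lid at about (268,290) is partly hidden behind the gripper. The crop shows three clips standing roughly level. I'll refine the tub fit, clip azimuths and clip angles, and list tall obstacles.

Run:
```python
import pickle;from h import *
o,d=pickle.load(open('s0.pkl','rb'))
for n in d:
    W=cloud(d[n],o)
    # tub ring: outer+inner via polar binning
    c=np.array([.580,.120])
    P=W.reshape(-1,3);P=P[np.isfinite(P[:,2])]
    for it in range(4):
        r=np.hypot(*(P[:,:2]-c).T);q=P[(abs(P[:,2]-.0845)<.004)&(r<.07)&(r>.045)]
        az=np.arctan2(*(q[:,:2]-c).T[::-1]);rr=np.hypot(*(q[:,:2]-c).T)
        b=((az+np.pi)/(2*np.pi)*24).astype(int)%24
        mid=[(np.median(rr[b==i]),-np.pi+(i+.5)*2*np.pi/24,(b==i).sum()) for i in range(24) if (b==i).sum()>4]
        M=np.array([c+m[0]*np.array([np.cos(m[1]),np.sin(m[1])]) for m in mid]);c,R,s=circ(M)
    print(n,'tub',c.round(4),R.round(4),s.round(4),len(mid),'z',np.median(q[:,2]).round(4))
    L=np.array([.5765,-.159])
    q=P[(np.hypot(*(P[:,:2]-L).T)<.03)&(P[:,2]>.043)&(P[:,2]<.056)]
    if len(q)>10:
        (x,y),rad=cv2.minEnclosingCircle((q[:,:2]*1000).astype(np.float32));print('  knob',x,y,rad,len(q));L=np.array([x,y])/1000
    e=P[:,:2]-L;r=np.hypot(*e.T);az=np.degrees(np.arctan2(e[:,1],e[:,0]))
    q=(r>.068)&(r<.108)&(P[:,2]>.016)&(P[:,2]<.07)
    for lo in range(-180,180,10):
        m=q&(az>=lo)&(az<lo+10)
        if m.sum()>3:print('  az',lo,m.sum(),'r',r[m].mean().round(3),r[m].max().round(3),'z',P[m,2].mean().round(4),P[m,2].min().round(3),P[m,2].max().round(3),'meanaz',az[m].mean().round(1))
    # tall
    m=(P[:,2]>.09)&(P[:,2]<.3)&(np.hypot(*(P[:,:2]-[.58,.12]).T)<.32)
    Q=P[m]; g={}
    for p in Q: g.setdefault((round(p[0]/.04)*.04,round(p[1]/.04)*.04),[]).append(p[2])
    if n!='wrist':print('  tall',[(round(k[0],2),round(k[1],2),round(max(v),2)) for k,v in sorted(g.items()) if len(v)>8])
    if n!='wrist':
      m=(abs(P[:,0]-.55)<.15)&(abs(P[:,1]+.25)<.12)&(P[:,2]>.06)&(P[:,2]<.1);print('  beaker',P[m].mean(0).round(3),P[m].min(0).round(3))
```

```text
scene tub [0.5778 0.1183] 0.0558 0.0006 24 z 0.085
  knob 572.9935913085938 -162.06385803222656 17.396638870239258 101
  az -180 59 r 0.088 0.097 z 0.0312 0.021 0.04 meanaz -175.1
  az -170 28 r 0.085 0.097 z 0.0343 0.023 0.039 meanaz -165.7
  az -70 36 r 0.084 0.099 z 0.0343 0.028 0.039 meanaz -64.3
  az -60 41 r 0.085 0.099 z 0.0345 0.03 0.039 meanaz -54.9
  az -50 31 r 0.083 0.096 z 0.034 0.029 0.038 meanaz -46.0
  az 50 34 r 0.082 0.098 z 0.0319 0.022 0.036 meanaz 55.5
  az 60 42 r 0.086 0.096 z 0.0294 0.018 0.036 meanaz 65.3
  az 70 37 r 0.083 0.096 z 0.0315 0.027 0.036 meanaz 74.5
  az 170 30 r 0.083 0.095 z 0.0348 0.03 0.039 meanaz 176.0
  tall [(0.56, -0.04, np.float64(0.3)), (0.56, 0.0, np.float64(0.3)), (0.56, 0.04, np.float64(0.3)), (0.6, 0.0, np.float64(0.28)), (0.6, 0.04, np.float64(0.3)), (0.68, -0.04, np.float64(0.3)), (0.68, 0.0, np.float64(0.3)), (0.68, 0.04, np.float64(0.3)), (0.72, 0.0, np.float64(0.3)), (0.72, 0.04, np.float64(0.3)), (0.76, -0.12, np.float64(0.12)), (0.8, -0.12, np.float64(0.13)), (0.8, -0.08, np.float64(0.13)), (0.8, -0.04, np.float64(0.13)), (0.
[... 1579 characters left out ...]
3)), (0.84, 0.04, np.float64(0.14)), (0.84, 0.12, np.float64(0.14)), (0.88, 0.0, np.float64(0.13)), (0.88, 0.04, np.float64(0.14)), (0.88, 0.08, np.float64(0.14)), (0.88, 0.12, np.float64(0.14)), (0.88, 0.16, np.float64(0.13)), (0.88, 0.2, np.float64(0.18)), (0.88, 0.24, np.float64(0.18))]
  beaker [ 0.612 -0.348  0.075] [ 0.51  -0.368  0.06 ]
wrist tub [0.5805 0.1152] 0.0559 0.0001 24 z 0.085
  knob 574.5962524414062 -165.4751434326172 18.437129974365234 469
  az -170 55 r 0.074 0.082 z 0.0329 0.031 0.035 meanaz -165.2
  az 50 86 r 0.093 0.099 z 0.0321 0.02 0.035 meanaz 57.2
  az 60 219 r 0.091 0.098 z 0.0304 0.018 0.036 meanaz 65.2
  az 70 163 r 0.087 0.099 z 0.0319 0.017 0.035 meanaz 73.8
```

The lid→tub displacement agrees across all three cameras, at about (+5.5, +280) mm. The clips are level at azimuths of about −55°, 65° and −175°. I move above the knob.

```bash
python3 -m creep '[[-1.9,4.0,2.5,0,0,0,0.6],[-1.9,4.0,2.5,0,0,0,0.6],[-1.9,4.0,2.5,0,0,0,0.6],[-1.8,4.1,2.5,0,0,0,0.6],[0,0,2,0,0,0,0.6],[0,0,0,0,0,0,0.6],[0,0,0,0,0,0,0.6]]' 20
python3 - <<'E'
from cell import env;o=env.get_obs();print(o['tool_pos'],o['tool_rot'],o['force'],o['grip_width'])
from h import *;from cell import optics
for n in('scene','side'):
    c=optics.read_camera(n)
    v=c['R']@np.array(o['tool_pos'])+c['t'];print(n,c['fx']*v[0]/v[2]+c['cx'],c['fy']*v[1]/v[2]+c['cy']);cv2.imwrite(f'pics/{n}1.png',c['frame'])
E
```

```text
time_s: 0.85
tool_pos: [0.5737, -0.1606, 0.1682]
tool_rot: [-179.9, 0.1, 0.2]
force: [1.0, -0.1, 0.2]
grip_width: 0.053
[ 0.57365325 -0.16056263  0.16821433] [-1.79866282e+02  9.68240474e-02  2.08709338e-01] [ 0.96422863 -0.13262283  0.22015038] 0.0529560759374846
scene 360.35367039639783 153.75689210852096
side 337.6246397864623 142.34024923383686
```

```bash
python3 -m creep '[[0.1,0.1,2.5,0,0,0,0.6],[0,0,2.5,0,0,0,0.6],[0,0,1.6,0,0,0,0.6],[0,0,0.8,0,0,0,0.6],[0,0,0.2,0,0,0,0.6],[0,0,0,0,0,0,0.6]]' 20;  python3 - <<'E'
from h import *;from cell import env,optics
o=env.get_obs()
ims=[]
for n,(a,b,w,h) in dict(scene=(300,130,120,110),side=(270,100,120,110)).items():
    c=optics.read_camera(n);ims.append(cv2.resize(c['frame'][b:b+h,a:a+w],None,fx=3.3,fy=3.3,interpolation=2))
cv2.imwrite('pics/grip.png',np.hstack(ims))
E
```

```text
time_s: 1.55
tool_pos: [0.583, -0.154, 0.0988]
tool_rot: [-179.9, -0.7, 1.0]
force: [-2.2, -0.3, -1.3]
grip_width: 0.0522
```

View pics/grip.png

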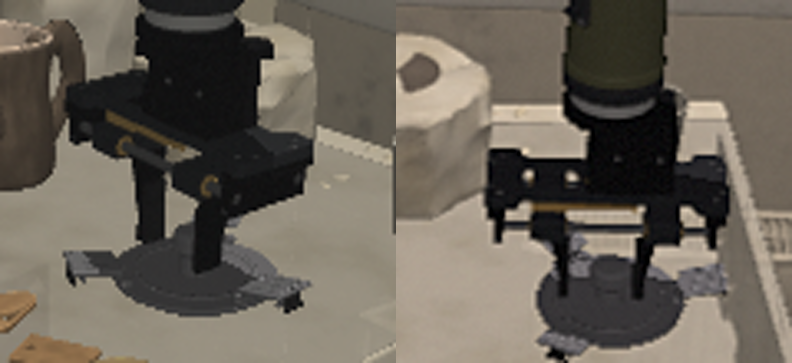

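The fingers straddle the knob (side view, knob at about (605,268), fingers at 562 and 638), but the tool drifted by about 8 mm. I correct that, then close.

```bash
python3 -m creep '[[-0.5,0.4,0,0,0,0,0.6],[-0.3,0.3,0.2,0,0,0,0.6],[0,0,0.2,0,0,0,0.6],[0,0,0,0,0,0,0.6],[0,0,0,0,0,0,0.6]]';  python3 - <<'E'
from h import *;from cell import env,optics
o=env.get_obs();print(o['force'])
for n in('scene','side'):
    P=cloud(optics.read_camera(n)).reshape(-1,3);P=P[np.isfinite(P[:,2])]
    q=P[(np.hypot(P[:,0]-.575,P[:,1]+.16)<.065)&(abs(P[:,2]-.015)<.003)]
    (x,y),r=cv2.minEnclosingCircle((q[:,:2]*1000).astype(np.float32));print(n,'plate',x,y,r)
E
```

```text
time_s: 2.15
tool_pos: [0.5777, -0.1623, 0.098]
tool_rot: [-180.0, -1.2, 0.9]
force: [-0.7, -0.8, -0.3]
grip_width: 0.0525
[-0.69411049 -0.76086877 -0.25469077]
scene plate 574.8173828125 -162.13357543945312 63.196773529052734
side plate 576.0781860351562 -160.82594299316406 63.19659423828125
```

```bash
python3 -m creep '[[-0.2,-0.05,0.3,0,-0.02,0.016,0.6],[0,0,0.3,0,0,0,0.6],[0,0,0,0,0,0,0.6],[0,0,0,0,0,0,0.6]]'
```

```text
time_s: 2.65
tool_pos: [0.5758, -0.1612, 0.0911]
tool_rot: [-179.9, 0.1, -0.0]
force: [0.1, 0.1, -0.5]
grip_width: 0.0521
```

```bash
python3 -m creep '[[0,0,-0.1,0,0,0,0.3],[0,0,0,0,0,0,0.3],[0,0,0,0,0,0,0.3],[0,0,0,0,0,0,0.3],[0,0,0,0,0,0,0.3]]' 40;python3 -m creep '[[0,0,-1.5,0,0,0,0.3],[0,0,-3,0,0,0,0.3],[0,0,-3,0,0,0,0.3],[0,0,-3,0,0,0,0.3],[0,0,0,0,0,0,0.3],[0,0,0,0,0,0,0.3]]'
```

```text
time_s: 3.15
tool_pos: [0.5757, -0.1611, 0.0921]
tool_rot: [-179.9, 0.1, -0.0]
force: [0.7, 0.4, -0.4]
grip_width: 0.034
time_s: 3.75
tool_pos: [0.5714, -0.1603, 0.1973]
tool_rot: [-179.8, 0.8, -0.0]
force: [-0.8, -0.0, -6.6]
grip_width: 0.0342
```

```bash
python3 -m creep '[[0.3,-2,-1,0,-0.012,0,0.3],[0,-3,-1,0,0,0,0.3],[0,-4,0,0,0,0,0.3],[0,-4,0,0,0,0,0.3],[0,-4,0,0,0,0,0.3],[0,-4,0,0,0,0,0.3],[0,-3,0,0,0,0,0.3],[0,-2,0,0,0,0,0.3],[0,-1,0,0,0,0,0.3],[0,0,0,0,0,0,0.3],[0,0,0,0,0,0,0.3]]'
```

```text
time_s: 4.85
tool_pos: [0.5644, 0.1152, 0.195]
tool_rot: [180.0, 3.5, -0.3]
force: [0.7, -0.0, -5.9]
grip_width: 0.0339
```

```bash
python3 -m creep '[[0.8,-0.2,-0.5,0,0.04,-0.005,0.3],[0.8,-0.2,-0.5,0,0.02,0,0.3],[0,0,0,0,0,0,0.3],[0,0,0,0,0,0,0.3]]'
python3 - <<'E'
from h import *;from cell import env,optics
o=env.get_obs();print(o['tool_pos'],o['tool_rot'])
ims=[]
for n in('scene','side'):
    c=optics.read_camera(n);W=cloud(c);P=W.reshape(-1,3);P=P[np.isfinite(P[:,2])]
    z0=o['tool_pos'][2]-.0775
    q=P[(np.hypot(P[:,0]-.58,P[:,1]-.119)<.064)&(abs(P[:,2]-z0)<.004)]
    print(n,'plate',cv2.minEnclosingCircle((q[:,:2]*1000).astype(np.float32)),len(q),np.median(q[:,2]),z0)
    b=(P[:,2]>z0-.006)&(P[:,2]<z0+.06)
    e=P[:,:2]-[.58,.119];r=np.hypot(*e.T);az=np.degrees(np.arctan2(e[:,1],e[:,0]))
    for a0 in(-55,65,-175):
        m=b&(r>.07)&(r<.108)&(abs((az-a0+180)%360-180)<15)
        print(a0,m.sum(),((az[m]-a0+180)%360-180).mean(),(P[m,2]-z0).mean() if m.any() else 0)
    q=P[(abs(P[:,2]-.0845)<.003)&(abs(np.hypot(P[:,0]-.58,P[:,1]-.119)-.056)<.012)]
    (x0,y0)={'scene':(190,150),'side':(270,150)}[n];ims.append(cv2.resize(c['frame'][y0:y0+130,x0:x0+130],None,fx=3,fy=3,interpolation=2))
cv2.imwrite('pics/above.png',np.hstack(ims))
E
```

```text
time_s: 5.25
tool_pos: [0.5814, 0.1118, 0.2029]
tool_rot: [179.8, 0.1, -0.6]
force: [-0.6, 0.5, -4.6]
grip_width: 0.034
[0.58142981 0.11177617 0.20292176] [ 1.79761510e+02  1.38917870e-01 -5.76908329e-01]
scene plate ((580.3004150390625, 114.21395111083984), 62.51853942871094) 849 0.12625605548426297 0.12542175553870816
-55 75 -9.049079760942737 0.015889267206371755
65 97 -1.0349179267631097 0.013937166818619933
-175 174 4.096367812323924 0.014789878829794701
side plate ((582.3818969726562, 113.18177032470703), 61.988441467285156) 1192 0.12515590747597838 0.12542175553870816
-55 25 4.412998122478447 0.017161042900528875
65 186 -3.1708932153312617 0.013072555577456547
-175 154 2.72663363420099 0.016342811332397626
```

View pics/above.png

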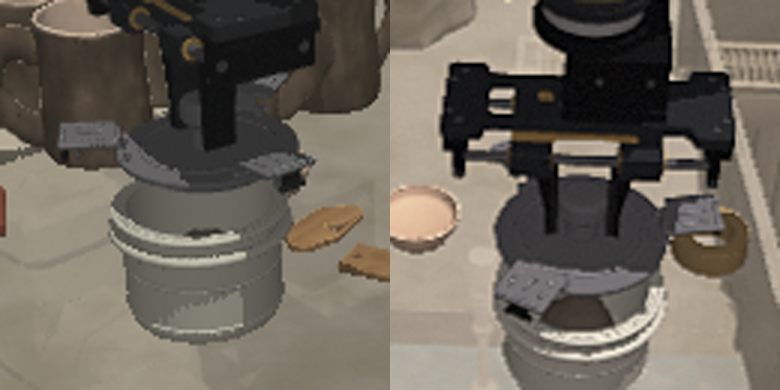

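The view shows the lid held level above the tub. The camera offset to tub centre is about (−1, +6.6) mm.

```bash
python3 -m creep '[[-0.1,-0.35,1,0,0,-0.01,0.3],[0,-0.35,0.6,0.002,0,0,0.3],[0,0,0.3,0,0,0,0.3],[0,0,0,0,0,0,0.3],[0,0,0,0,0,0,0.3]]'
```

```text
time_s: 5.85
tool_pos: [0.5792, 0.1197, 0.1808]
tool_rot: [179.9, 0.3, 0.1]
force: [0.3, 0.1, -4.5]
grip_width: 0.034
```

```bash
python3 -m creep '[[0.13,0.12,0.2,0,0.004,0,0.3],[0,0,0.2,0,0,0,0.3],[0,0,0.1,0,0,0,0.3],[0,0,0,0,0,0,0.3]]'; python3 -m creep '[[0,0,0.2,0,0,0,0.3],[0,0,0.2,0,0,0,0.3],[0,0,0,0,0,0,0.3]]'
```

```text
time_s: 6.25
tool_pos: [0.581, 0.1183, 0.1758]
tool_rot: [179.9, 0.0, 0.1]
force: [-0.1, 0.6, -4.4]
grip_width: 0.0341
time_s: 6.55
tool_pos: [0.5813, 0.1194, 0.1725]
tool_rot: [180.0, -0.1, 0.1]
force: [0.6, 0.5, -4.7]
grip_width: 0.0344
```

```bash
python3 -m creep '[[0,0,0.2,0,0,0,0.3],[0,0,0.15,0,0,0,0.3],[0,0,0,0,0,0,0.3]]'; python3 -m creep '[[0,0,0.15,0,0,0,0.3],[0,0,0.1,0,0,0,0.3],[0,0,0,0,0,0,0.3]]'
```

```text
time_s: 6.85
tool_pos: [0.5808, 0.1208, 0.1698]
tool_rot: [-180.0, -0.0, 0.2]
force: [-0.1, 0.8, -3.0]
grip_width: 0.034
time_s: 7.15
tool_pos: [0.5808, 0.1204, 0.1671]
tool_rot: [-180.0, -0.0, 0.2]
force: [-2.4, 1.5, 0.8]
grip_width: 0.034
```

```bash
python3 -m creep '[[0,0,0.1,0,0,0,0.3],[0,0,0.05,0,0,0,0.3],[0,0,0,0,0,0,0.3]]'
python3 - <<'E'
from h import *;from cell import env,optics
print(env.get_obs()['tool_pos'])
for n in('scene','side'):
    P=cloud(optics.read_camera(n)).reshape(-1,3);P=P[np.isfinite(P[:,2])]
    q=P[(np.hypot(P[:,0]-.58,P[:,1]-.119)<.064)&(abs(P[:,2]-.09)<.004)]
    A=np.c_[q[:,:2]-[.58,.119],np.ones(len(q))];print(n,cv2.minEnclosingCircle((q[:,:2]*1000).astype(np.float32)),len(q),'plane',np.linalg.lstsq(A,q[:,2],rcond=None)[0])
E
```

```text
time_s: 7.45
tool_pos: [0.5807, 0.1204, 0.1671]
tool_rot: [-180.0, -0.0, 0.2]
force: [-1.2, 1.5, -2.3]
grip_width: 0.0343
[0.58073133 0.12044893 0.16714813]
scene ((579.7426147460938, 118.18950653076172), 63.08772277832031) 960 plane [ 0.0077986  -0.00542769  0.09067384]
side ((580.941650390625, 120.02938842773438), 62.9578742980957) 1263 plane [-0.00116912 -0.0008659   0.08965969]
```

```bash
python3 -m creep '[[0,0,0.15,0,0,0,0.3],[0,0,0.15,0,0,0,0.3],[0,0,0,0,0,0,0.3]]'; python3 -m creep '[[0,0,0,0,0,0,0.6],[0,0,0,0,0,0,0.6],[0,0,0,0,0,0,0.6],[0,0,-0.5,0,0,0,0.6],[0,0,-3,0,0,0,0.6],[0,0,-3,0,0,0,0.6],[0,0,-2,0,0,0,0.6],[0,0,0,0,0,0,0]]'
python3 - <<'E'
from h import *;from cell import env,optics
for n in('scene','side'):
    P=cloud(optics.read_camera(n)).reshape(-1,3);P=P[np.isfinite(P[:,2])]
    c=np.array([.580,.119])
    q=P[(np.hypot(*(P[:,:2]-c).T)<.064)&(abs(P[:,2]-.09)<.004)]
    A=np.c_[q[:,:2]-c,np.ones(len(q))];print(n,cv2.minEnclosingCircle((q[:,:2]*1000).astype(np.float32)),'plane',np.linalg.lstsq(A,q[:,2],rcond=None)[0])
    q=P[(np.hypot(*(P[:,:2]-c).T)<.03)&(abs(P[:,2]-.124)<.005)]
    if len(q): print(' knob',cv2.minEnclosingCircle((q[:,:2]*1000).astype(np.float32)),len(q),np.median(q[:,2]))
    e=P[:,:2]-c;r=np.hypot(*e.T);az=np.degrees(np.arctan2(e[:,1],e[:,0]))
    for a0 in(-55,65,-175):
        da=(az-a0+180)%360-180
        m=(r>.07)&(r<.112)&(abs(da)<20)&(P[:,2]>.094)&(P[:,2]<.14)
        x=r[m]*np.cos(np.radians(da[m]));y=r[m]*np.sin(np.radians(da[m]))
        print(' clip',a0,m.sum(),'az',a0+np.degrees(np.arctan2(np.percentile(y,[2,98]).mean(),x.mean())).round(1),'xmax',x.max().round(4),'z,slope',np.polyfit(x-.085,P[m,2],1)[::-1].round(4))
E
```

```text
time_s: 7.85
tool_pos: [0.5808, 0.1204, 0.1672]
tool_rot: [-180.0, -0.0, 0.1]
force: [-0.8, 0.4, -5.2]
grip_width: 0.0345
time_s: 8.65
tool_pos: [0.5838, 0.1185, 0.2562]
tool_rot: [179.9, -0.5, 0.0]
force: [0.6, 1.0, 0.2]
grip_width: 0.0493
scene ((579.7455444335938, 118.43687438964844), 63.29287338256836) plane [ 0.00813549 -0.00369947  0.09065274]
 knob ((578.8394165039062, 118.04206848144531), 18.184715270996094) 133 0.12476662938609184
 clip -55 123 az -56.0 xmax 0.1014 z,slope [0.1069 0.0864]
 clip 65 138 az 65.1 xmax 0.096 z,slope [ 0.1052 -0.0006]
 clip -175 197 az -173.9 xmax 0.0996 z,slope [ 0.1053 -0.12  ]
side ((580.9143676757812, 119.67054748535156), 63.0007438659668) plane [ 0.00089255 -0.00054885  0.08957281]
 knob ((582.3816528320312, 120.67345428466797), 18.50026512145996) 163 0.12366599683887694
 clip -55 153 az -53.6 xmax 0.0974 z,slope [0.1058 0.0887]
 clip 65 242 az 64.2 xmax 0.1011 z,slope [ 0.1043 -0.0459]
 clip -175 163 az -176.1 xmax 0.0961 z,slope [0.1061 0.0781]
```

```bash
python3 -m creep '[[-0.15,-0.05,1.5,0,-0.009,0,0],[-0.1,-0.05,1.5,0,0,0,0],[0,0,1.5,0,0,0,0],[0,0,0.8,0,0,0,0],[0,0,0,0,0,0,0]]'; python3 -m creep '[[0,0,0.2,0,0,0,0],[0,0,0.2,0,0,0,0],[0,0,0.2,0,0,0,0],[0,0,0,0,0,0,0]]'
```

```text
time_s: 9.25
tool_pos: [0.5804, 0.1184, 0.1952]
tool_rot: [179.8, 0.3, 0.0]
force: [2.9, -0.7, 6.0]
grip_width: 0.0052
time_s: 9.65
tool_pos: [0.5823, 0.1184, 0.1953]
tool_rot: [179.8, -0.0, -0.0]
force: [0.7, 0.7, 2.1]
grip_width: 0.0005
```

```bash
python3 -m creep '[[0,0,0.3,0,0,0,0]]'; python3 -m creep '[[0,0,0.6,0,0,0,0]]';python3 -m creep '[[0,0,0.6,0,0,0,0]]'; python3 -m creep '[[0,0,-2,0,0,0,0],[0,0,-2,0,0,0,0],[0,0,0,0,0,0,0]]'
```

```text
time_s: 9.75
tool_pos: [0.5823, 0.1184, 0.195]
tool_rot: [179.8, -0.0, -0.0]
force: [-9.8, -2.5, 34.0]
grip_width: 0.0008
time_s: 9.85
tool_pos: [0.5823, 0.1185, 0.1949]
tool_rot: [179.8, -0.1, -0.0]
force: [-18.4, -4.4, 50.9]
grip_width: 0.0006
time_s: 9.95
tool_pos: [0.5823, 0.1185, 0.195]
tool_rot: [179.8, -0.1, -0.1]
force: [-14.4, -3.4, 38.6]
grip_width: 0.0002
time_s: 10.25
tool_pos: [0.5806, 0.1184, 0.2339]
tool_rot: [179.7, 0.1, -0.0]
force: [-0.1, -0.0, 0.8]
grip_width: 0.0004
```

The knob top met the fingertips at z = 0.125, so the lid is fully down. My stiffness test gave a brief vertical 51 N, so sideways steps will be far finer. Next I work out the clip-pushing poses: fingers shut, tilted 15° with the tip leading inward.

```bash
cat > go.py <<'E'
# usage: go.py az Kr Kz [sign] -> tool-frame shift(cm) and rotvec to pose with inner tip corner K at (r,z) mm
import sys;from h import *;from cell import env
C=np.array([.5805,.1195]);az,Kr,Kz=map(float,sys.argv[1:4]);s=float(sys.argv[4]) if len(sys.argv)>4 else 1
t=np.radians(float(sys.argv[5]) if len(sys.argv)>5 else 15);a=np.radians(az);u=np.array([np.cos(a),np.sin(a),0]);Z=np.array([0,0,1.])
z=-u*np.sin(t)-Z*np.cos(t);b=-u*np.cos(t)+Z*np.sin(t);y=s*b;x=np.cross(y,z);Rg=np.c_[x,y,z]
Pg=np.r_[C,0]+u*Kr/1e3+Z*Kz/1e3-.0095*b-.07*z
o=env.get_obs();R,p=T(o)
K=p+.07*R[:,2]+.0095*s*R[:,1]-np.r_[C,0]
print('K now r %.1f tang %.1f z %.1f'%(K@u*1e3,(K@np.cross(Z,u))*1e3,K[2]*1e3),'Fin %.1f'%(o['force']@u),'F',o['force'].round(1),'t',round(o['time_s'],2))
print('shift cm',((Pg-p)@R*100).round(2),'rot',Ro.from_matrix(R.T@Rg).as_rotvec().round(3),'j7',o['qpos'][6].round(0),'j6',o['qpos'][5].round(0))
E
python3 go.py 65 92 130; python3 go.py -55 92 130 -1; python3 go.py -175 92 130
```

```text
K now r -9.9 tang -4.6 z 163.9 Fin -0.1 F [-0.1 -0.   0.8] t 10.25
shift cm [  5.03 -10.94   3.81] rot [-0.252 -0.057  0.433] j7 -16.0 j6 71.0
K now r -6.6 tang 4.6 z 163.8 Fin -0.0 F [-0.1 -0.   0.8] t 10.25
shift cm [6.84 9.64 3.91] rot [ 0.258 -0.077 -0.609] j7 -16.0 j6 71.0
K now r 0.9 tang 10.9 z 163.9 Fin 0.1 F [-0.1 -0.   0.8] t 10.25
shift cm [-11.89   0.92   3.9 ] rot [-0.196  0.222 -1.648] j7 -16.0 j6 71.0
```

```bash
python3 -m creep '[[1.7,-3.6,0,0,0,0,0],[1.7,-3.6,0,0,0,0,0],[1.6,-3.7,0,0,0,0,0],[0,0,0,-0.063,-0.014,0.108,0],[0,0,0,-0.063,-0.014,0.108,0],[0,0,0,-0.063,-0.014,0.108,0],[0,0,0,-0.063,-0.014,0.108,0],[0,0,0,0,0,0,0],[0,0,0,0,0,0,0]]'; python3 go.py 65 92 115
```

```text
time_s: 11.15
tool_pos: [0.6255, 0.2268, 0.2059]
tool_rot: [163.1, 1.1, -25.9]
force: [-0.8, -0.2, 1.2]
grip_width: 0.0003
K now r 86.8 tang 6.2 z 141.7 Fin -0.5 F [-0.8 -0.2  1.2] t 11.15
shift cm [ 0.5  -1.04  2.36] rot [ 0.033  0.022 -0.01 ] j7 -55.0 j6 87.0
```

```bash
python3 -m creep '[[0.25,-0.5,0.8,0.033,0.022,-0.01,0],[0.25,-0.5,0.8,0,0,0,0],[0,0,0.5,0,0,0,0],[0,0,0,0,0,0,0]]'; python3 go.py 65 92 107
```

```text
time_s: 11.55
tool_pos: [0.6306, 0.2256, 0.1788]
tool_rot: [165.0, 0.2, -24.8]
force: [0.9, -0.2, 0.1]
grip_width: 0.0005
K now r 90.0 tang -0.4 z 113.6 Fin 0.1 F [ 0.9 -0.2  0.1] t 11.55
shift cm [-0.06 -0.36  0.59] rot [0.    0.003 0.005] j7 -55.0 j6 82.0
```

```bash
python3 -m creep '[[0,-0.25,0.3,0,0,0,0],[0,-0.15,0.3,0,0,0,0],[0,-0.08,0.3,0,0,0,0],[0,-0.08,0.3,0,0,0,0],[0,-0.08,0.3,0,0,0,0],[0,-0.08,0.3,0,0,0,0],[0,-0.08,0.3,0,0,0,0]]'; python3 go.py 65 92 80
```

```text
time_s: 12.25
tool_pos: [0.6326, 0.2281, 0.1565]
tool_rot: [165.1, 0.2, -24.8]
force: [-0.2, 0.2, 0.4]
grip_width: 0.0004
K now r 93.3 tang -1.3 z 91.3 Fin 0.1 F [-0.2  0.2  0.4] t 12.25
shift cm [-0.13 -0.18  1.12] rot [-0.002  0.001  0.005] j7 -55.0 j6 80.0
```

```bash
python3 -m creep '[[-0.1,-0.03,0.3,0,0,0,0],[0,-0.03,0.3,0,0,0,0],[0,-0.03,0.3,0,0,0,0],[0,-0.05,0.3,0,0,0,0],[0,-0.05,0.3,0,0,0,0],[0,-0.08,0.3,0,0,0,0],[0,0,0,0,0,0,0]]'; python3 go.py 65 88 70;python3 - <<'E'
from h import *;from cell import optics
ims=[]
for n,(x,y) in dict(scene=(190,150),side=(270,170)).items():
    c=optics.read_camera(n);ims.append(cv2.resize(c['frame'][y:y+130,x:x+130],None,fx=3,fy=3,interpolation=2))
cv2.imwrite('pics/fold1.png',np.hstack(ims))
E
```

```text
time_s: 12.95
tool_pos: [0.6307, 0.2266, 0.1366]
tool_rot: [165.1, 0.1, -24.7]
force: [0.3, 0.2, 0.4]
grip_width: 0.0003
K now r 91.2 tang -0.1 z 71.4 Fin 0.3 F [0.3 0.2 0.4] t 12.95
shift cm [-0.02  0.25  0.21] rot [-0.002  0.001  0.005] j7 -56.0 j6 78.0
```

View pics/fold1.png

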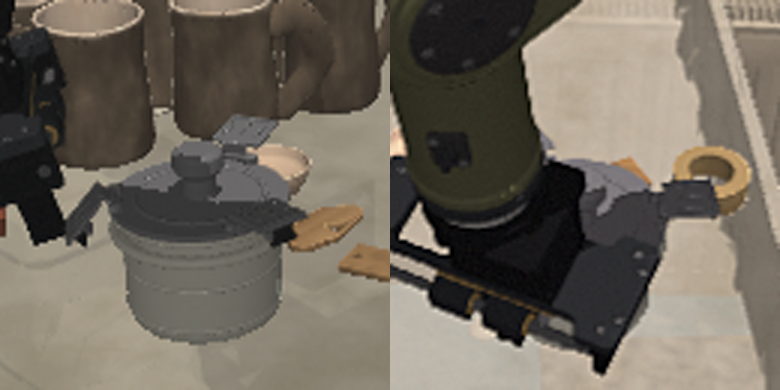

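The scene half shows the clip folded to about 0.6 rad at (85,215) with the fingertip at (50,235), just outside it. I push in slowly with small steps. Rows restart from the measured pose, so the force stays limited.

```bash
python3 -m creep '[[0,0.11,0.13,0,0,0,0],[0,0.11,0.13,0,0,0,0],[0,0.11,0.13,0,0,0,0],[0,0.11,0.13,0,0,0,0]]';python3 -m creep '[[0,0.11,0.13,0,0,0,0],[0,0.11,0.13,0,0,0,0]]'; python3 go.py 65 80 63; python3 -m creep '[[0,0.11,0.06,0,0,0,0],[0,0.11,0.06,0,0,0,0]]'; python3 go.py 65 79 62
```

```text
time_s: 13.45
tool_pos: [0.6287, 0.2227, 0.1334]
tool_rot: [165.3, 0.1, -24.7]
force: [0.4, 1.3, 0.1]
grip_width: 0.0007
time_s: 13.65
tool_pos: [0.6275, 0.2204, 0.1314]
tool_rot: [165.4, 0.1, -24.7]
force: [0.5, 1.0, -0.5]
grip_width: 0.0009
K now r 84.5 tang -0.0 z 66.1 Fin 1.2 F [ 0.5  1.  -0.5] t 13.65
shift cm [0.   0.31 0.42] rot [-0.007  0.     0.006] j7 -55.0 j6 77.0
time_s: 13.85
tool_pos: [0.6264, 0.2182, 0.1306]
tool_rot: [165.4, 0.1, -24.7]
force: [1.9, 1.3, 0.7]
grip_width: 0.0004
K now r 82.0 tang 0.1 z 65.3 Fin 2.0 F [1.9 1.3 0.7] t 13.85
shift cm [0.01 0.16 0.4 ] rot [-0.007  0.     0.006] j7 -55.0 j6 76.0
```

```bash
python3 -m creep '[[0,0.07,0.16,0,0,0,0],[0,0.08,0.16,0,0,0,0]]';python3 go.py 65 79 61; python3 -m creep '[[0,0.09,0.14,0,0,0,0],[0,0.1,0.1,0,0,0,0]]'; python3 go.py 65 76 60;  python3 -m creep '[[0,0.1,0.06,0,0,0,0],[0,0.1,0.06,0,0,0,0]]'; python3 go.py 65 75 59
```

```text
time_s: 14.05
tool_pos: [0.6253, 0.2158, 0.128]
tool_rot: [165.4, 0.1, -24.7]
force: [-0.8, 0.8, 1.0]
grip_width: 0.0003
K now r 79.4 tang 0.0 z 62.7 Fin 0.3 F [-0.8  0.8  1. ] t 14.05
shift cm [ 0.01 -0.06  0.18] rot [-0.007  0.     0.006] j7 -55.0 j6 76.0
time_s: 14.25
tool_pos: [0.6247, 0.2144, 0.1267]
tool_rot: [165.5, 0.0, -24.7]
force: [1.9, 4.0, 3.6]
grip_width: 0.0004
K now r 78.0 tang -0.1 z 61.3 Fin 4.4 F [1.9 4.  3.6] t 14.25
shift cm [0.   0.1  0.19] rot [-0.009 -0.001  0.006] j7 -55.0 j6 76.0
time_s: 14.45
tool_pos: [0.6244, 0.2142, 0.1269]
tool_rot: [165.8, -0.0, -24.6]
force: [2.1, 4.1, 1.5]
grip_width: 0.0005
K now r 78.0 tang 0.0 z 61.4 Fin 4.6 F [2.1 4.1 1.5] t 14.45
shift cm [0.02 0.13 0.32] rot [-0.013 -0.002  0.007] j7 -55.0 j6 75.0
```

```bash
python3 -m creep '[[0,0.15,0.06,0,0,0,0]]'; python3 -m creep '[[0,0.15,0.06,0,0,0,0]]'; python3 -m creep '[[0,0.18,0.06,0,0,0,0]]'; python3 -m creep '[[0,0.18,0.06,0,0,0,0]]'; python3 go.py 65 75 59
```

```text
time_s: 14.55
tool_pos: [0.6242, 0.2139, 0.127]
tool_rot: [165.9, -0.1, -24.5]
force: [2.3, 5.7, 0.5]
grip_width: -0.0
time_s: 14.65
tool_pos: [0.624, 0.2138, 0.1271]
tool_rot: [166.1, -0.1, -24.5]
force: [3.3, 5.5, 2.3]
grip_width: 0.0004
time_s: 14.75
tool_pos: [0.6238, 0.2135, 0.1273]
tool_rot: [166.3, -0.2, -24.4]
force: [2.4, 5.2, 1.6]
grip_width: 0.0006
time_s: 14.85
tool_pos: [0.6236, 0.2134, 0.1274]
tool_rot: [166.5, -0.2, -24.3]
force: [2.3, 5.2, 1.3]
grip_width: 0.0005
K now r 77.7 tang 0.1 z 61.5 Fin 5.7 F [2.3 5.2 1.3] t 14.85
shift cm [0.06 0.02 0.34] rot [-0.027 -0.007  0.01 ] j7 -55.0 j6 74.0
```

```bash
python3 -m creep '[[0,0.2,0.1,-0.012,-0.003,0.003,0]]'; python3 -m creep '[[0,0.2,0.1,-0.015,-0.003,0.003,0]]'; python3 -m creep '[[0,0.22,0.1,-0.018,0,0,0]]'; python3 go.py 65 75 59;python3 -m creep '[[0,0.22,0.1,-0.02,0,0,0]]'; python3 go.py 65 75 59
```

```text
time_s: 14.95
tool_pos: [0.6237, 0.2135, 0.1272]
tool_rot: [166.2, -0.2, -24.5]
force: [5.9, 7.7, 0.4]
grip_width: 0.0003
time_s: 15.05
tool_pos: [0.6239, 0.2139, 0.127]
tool_rot: [165.6, -0.2, -24.6]
force: [5.9, 7.7, -1.5]
grip_width: 0.0003
time_s: 15.15
tool_pos: [0.6241, 0.2146, 0.1267]
tool_rot: [165.0, -0.3, -24.5]
force: [5.0, 9.0, -1.5]
grip_width: 0.0008
K now r 77.3 tang 0.2 z 61.5 Fin 10.3 F [ 5.   9.  -1.5] t 15.15
shift cm [0.07 0.16 0.3 ] rot [ 0.001 -0.007  0.008] j7 -55.0 j6 76.0
time_s: 15.25
tool_pos: [0.6242, 0.2154, 0.1263]
tool_rot: [164.2, -0.3, -24.4]
force: [5.6, 8.3, -1.6]
grip_width: 0.0006
K now r 77.2 tang 0.2 z 61.5 Fin 9.9 F [ 5.6  8.3 -1.6] t 15.25
shift cm [0.08 0.24 0.29] rot [ 0.014 -0.009  0.009] j7 -56.0 j6 77.0
```

```bash
python3 -m creep '[[0,0.3,0.12,-0.01,0,0,0]]'; python3 -m creep '[[0,0.32,0.12,-0.01,0,0,0]]'; python3 go.py 65 75 59; python3 -m creep '[[0,0.34,0.12,-0.012,0,0,0]]'; python3 go.py 65 75 59
```

```text
time_s: 15.35
tool_pos: [0.6242, 0.2156, 0.126]
tool_rot: [164.0, -0.5, -24.2]
force: [5.8, 7.6, -0.3]
grip_width: 0.0001
time_s: 15.45
tool_pos: [0.624, 0.2158, 0.1259]
tool_rot: [163.8, -0.6, -24.1]
force: [6.6, 8.4, -0.2]
grip_width: 0.0008
K now r 77.0 tang 0.1 z 61.3 Fin 10.4 F [ 6.6  8.4 -0.2] t 15.45
shift cm [0.12 0.28 0.26] rot [ 0.021 -0.014  0.013] j7 -56.0 j6 77.0
time_s: 15.55
tool_pos: [0.6239, 0.216, 0.1258]
tool_rot: [163.6, -0.7, -23.9]
force: [4.6, 8.5, -1.1]
grip_width: 0.0004
K now r 76.8 tang 0.2 z 61.4 Fin 9.7 F [ 4.6  8.5 -1.1] t 15.55
shift cm [0.14 0.29 0.26] rot [ 0.025 -0.016  0.015] j7 -56.0 j6 77.0
```

```bash
python3 -m creep '[[0,0.4,0.2,-0.008,0,0,0]]'; python3 -m creep '[[0,0.42,0.2,-0.008,0,0,0]]'; python3 go.py 65 75 59; python3 -m creep '[[0,0.44,0.2,-0.008,0,0,0]]'; python3 go.py 65 75 59
```

```text
time_s: 15.65
tool_pos: [0.6235, 0.2156, 0.1253]
tool_rot: [163.5, -0.8, -23.7]
force: [5.3, 7.2, 0.4]
grip_width: 0.0005
time_s: 15.75
tool_pos: [0.623, 0.2151, 0.1249]
tool_rot: [163.5, -0.9, -23.6]
force: [5.4, 9.2, 0.1]
grip_width: 0.0008
K now r 75.7 tang 0.1 z 60.5 Fin 10.6 F [5.4 9.2 0.1] t 15.75
shift cm [0.18 0.2  0.14] rot [ 0.025 -0.022  0.02 ] j7 -56.0 j6 76.0
time_s: 15.85
tool_pos: [0.6224, 0.2144, 0.1245]
tool_rot: [163.5, -1.0, -23.4]
force: [4.8, 9.1, -0.8]
grip_width: 0.0003
K now r 74.8 tang 0.2 z 60.0 Fin 10.3 F [ 4.8  9.1 -0.8] t 15.85
shift cm [0.21 0.13 0.08] rot [ 0.025 -0.025  0.022] j7 -56.0 j6 76.0
```

```bash
python3 -m creep '[[0,0.38,0.12,-0.004,0,0,0]]'; python3 -m creep '[[0,0.38,0.1,-0.004,0,0,0]]'; python3 go.py 65 75 59; python3 -m creep '[[0,0.3,0.1,-0.004,0,0,0]]'; python3 go.py 65 75 59
```

```text
time_s: 15.95
tool_pos: [0.6219, 0.2139, 0.1244]
tool_rot: [163.7, -1.1, -23.2]
force: [5.2, 7.0, -1.4]
grip_width: 0.0004
time_s: 16.05
tool_pos: [0.6214, 0.2133, 0.1243]
tool_rot: [163.9, -1.2, -23.1]
force: [4.6, 6.8, -1.9]
grip_width: 0.001
K now r 73.8 tang 0.3 z 59.7 Fin 8.1 F [ 4.6  6.8 -1.9] t 16.05
shift cm [0.26 0.01 0.02] rot [ 0.02  -0.029  0.026] j7 -55.0 j6 76.0
time_s: 16.15
tool_pos: [0.6209, 0.2126, 0.1239]
tool_rot: [163.9, -1.3, -23.0]
force: [3.0, 5.5, -2.3]
grip_width: 0.0005
K now r 73.0 tang 0.3 z 59.3 Fin 6.3 F [ 3.   5.5 -2.3] t 16.15
shift cm [ 0.28 -0.07 -0.04] rot [ 0.019 -0.031  0.028] j7 -55.0 j6 75.0
```

```bash
python3 -m creep '[[0,0.14,0.04,0,-0.005,0.004,0]]'; python3 go.py 65 70 57;python3 -m creep '[[0,0.14,0.04,0,-0.005,0.004,0]]';python3 go.py 65 70 57; python3 -m creep '[[0,0.14,0.04,0,-0.005,0.004,0]]'; python3 go.py 65 70 57;python3 -m creep '[[0,0.14,0.04,0,-0.005,0.004,0]]';python3 go.py 65 70 57
```

```text
time_s: 16.25
tool_pos: [0.6206, 0.212, 0.1236]
tool_rot: [164.0, -1.1, -23.2]
force: [3.0, 3.1, -0.7]
grip_width: 0.0004
K now r 72.4 tang 0.6 z 59.0 Fin 4.1 F [ 3.   3.1 -0.7] t 16.25
shift cm [0.26 0.3  0.25] rot [ 0.017 -0.027  0.025] j7 -55.0 j6 75.0
time_s: 16.35
tool_pos: [0.6198, 0.2102, 0.1233]
tool_rot: [163.9, -0.9, -23.5]
force: [0.3, 0.6, 0.1]
grip_width: 0.0003
K now r 70.4 tang 1.0 z 58.7 Fin 0.7 F [0.3 0.6 0.1] t 16.35
shift cm [0.27 0.12 0.16] rot [ 0.018 -0.022  0.021] j7 -55.0 j6 76.0
time_s: 16.45
tool_pos: [0.6196, 0.2091, 0.1232]
tool_rot: [164.0, -0.7, -23.9]
force: [5.2, 5.2, -0.2]
grip_width: 0.0006
K now r 69.3 tang 1.1 z 58.5 Fin 6.9 F [ 5.2  5.2 -0.2] t 16.45
shift cm [0.24 0.02 0.12] rot [ 0.017 -0.017  0.016] j7 -55.0 j6 76.0
time_s: 16.55
tool_pos: [0.6197, 0.2087, 0.1233]
tool_rot: [164.2, -0.5, -24.1]
force: [4.9, 6.0, -1.3]
grip_width: 0.0005
K now r 69.3 tang 1.1 z 58.5 Fin 7.5 F [ 4.9  6.  -1.3] t 16.55
shift cm [ 0.21 -0.01  0.12] rot [ 0.014 -0.013  0.012] j7 -55.0 j6 76.0
```

Clip 1 snapped: the force fell to 0.7 N, then met a stop at r = 69.3 mm. Now I hold it at about 12 N.

```bash
python3 -m creep '[[0,0.28,0.06,-0.01,0,0,0]]';python3 -m creep '[[0,0.32,0.06,-0.012,0,0,0]]'; python3 go.py 65 70 57; python3 -m creep '[[0,0.36,0.06,-0.013,0,0,0]]';python3 go.py 65 70 57
```

```text
time_s: 16.65
tool_pos: [0.6196, 0.2086, 0.1234]
tool_rot: [164.0, -0.6, -24.1]
force: [6.9, 10.8, -3.7]
grip_width: 0.0005
time_s: 16.75
tool_pos: [0.6195, 0.2089, 0.1234]
tool_rot: [163.8, -0.6, -24.0]
force: [7.1, 10.4, -5.1]
grip_width: 0.0005
K now r 68.9 tang 1.2 z 58.8 Fin 12.4 F [ 7.1 10.4 -5.1] t 16.75
shift cm [ 0.24 -0.01  0.13] rot [ 0.021 -0.015  0.014] j7 -56.0 j6 76.0
time_s: 16.85
tool_pos: [0.6193, 0.2093, 0.1234]
tool_rot: [163.5, -0.7, -23.9]
force: [7.3, 10.5, -4.3]
grip_width: 0.0005
K now r 68.9 tang 1.4 z 59.0 Fin 12.6 F [ 7.3 10.5 -4.3] t 16.85
shift cm [0.28 0.02 0.14] rot [ 0.025 -0.017  0.015] j7 -56.0 j6 76.0
```

```bash
python3 -m creep '[[0,0.34,0.06,-0.012,0,0,0],[0,0.34,0.06,-0.012,0,0,0]]';python3 go.py 65 70 57;python3 -m creep '[[0,0.34,0.06,-0.012,0,0,0],[0,0.34,0.06,-0.012,0,0,0]]';python3 go.py 65 70 57; python3 -m creep '[[0,0.34,0.06,-0.01,0,0,0],[0,0.34,0.06,-0.01,0,0,0]]';python3 go.py 65 70 57;python3 -m creep '[[0,-0.6,0,0,0,0,0],[0,-2,0,0,0,0,0],[0,-2,-2,0,0,0,0],[0,0,-4,0,0,0,0],[0,0,-4,0,0,0,0],[0,0,-1,0,0,0,0],[0,0,0,0,0,0,0]]';python3 go.py -55 100 140 -1;python3 - <<'E'
from h import *;from cell import optics
ims=[]
for n,(x,y) in dict(scene=(190,150),side=(270,170)).items():
    c=optics.read_camera(n);ims.append(cv2.resize(c['frame'][y:y+130,x:x+130],None,fx=3,fy=3,interpolation=2))
cv2.imwrite('pics/snap1.png',np.hstack(ims))
E
```

```text
time_s: 17.05
tool_pos: [0.619, 0.2101, 0.1235]
tool_rot: [163.1, -0.9, -23.6]
force: [6.6, 8.8, -4.0]
grip_width: 0.0003
K now r 68.9 tang 1.7 z 59.3 Fin 10.7 F [ 6.6  8.8 -4. ] t 17.05
shift cm [0.33 0.07 0.17] rot [ 0.034 -0.021  0.019] j7 -56.0 j6 76.0
time_s: 17.25
tool_pos: [0.6187, 0.2108, 0.1236]
tool_rot: [162.6, -1.0, -23.4]
force: [6.7, 9.6, -4.6]
grip_width: 0.0002
K now r 68.9 tang 2.0 z 59.6 Fin 11.5 F [ 6.7  9.6 -4.6] t 17.25
shift cm [0.39 0.12 0.19] rot [ 0.042 -0.025  0.023] j7 -56.0 j6 77.0
time_s: 17.45
tool_pos: [0.6183, 0.2113, 0.1236]
tool_rot: [162.3, -1.2, -23.1]
force: [6.0, 8.4, -4.9]
grip_width: 0.0004
K now r 68.9 tang 2.2 z 59.8 Fin 10.1 F [ 6.   8.4 -4.9] t 17.45
shift cm [0.44 0.15 0.21] rot [ 0.047 -0.029  0.026] j7 -56.0 j6 77.0
time_s: 18.15
tool_pos: [0.6445, 0.2741, 0.2099]
tool_rot: [160.5, -0.5, -23.7]
force: [-0.4, 1.1, -0.7]
grip_width: 0.0005
K now r -81.9 tang 129.2 z 140.7 Fin -1.1 F [-0.4  1.1 -0.7] t 18.15
shift cm [11.24 21.81  8.32] rot [ 0.552  0.032 -1.039] j7 -57.0 j6 91.0
```

View pics/snap1.png

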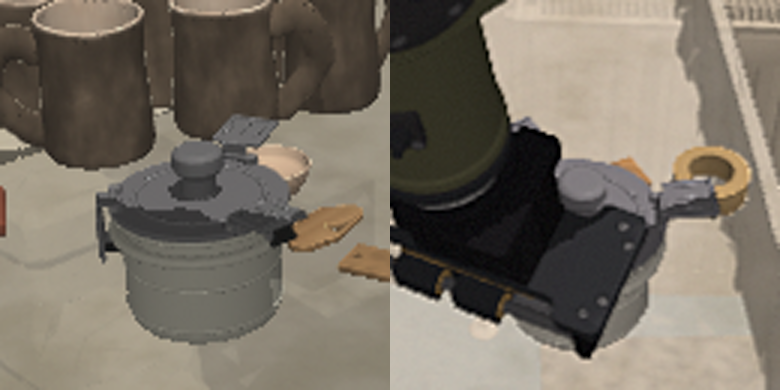

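The scene half shows clip 1 hanging shut against the tub at (103,225), with the lid level. I raise the tool and turn it for the clip at −55°.

```bash
python3 -m creep '[[0,0,-3,0,0,0,0],[0,0,-3,0,0,0,0],[0,0,0,0.069,0.004,-0.13,0],[0,0,0,0.069,0.004,-0.13,0],[0,0,0,0.069,0.004,-0.13,0],[0,0,0,0.069,0.004,-0.13,0],[0,0,0,0.069,0.004,-0.13,0],[0,0,0,0.069,0.004,-0.13,0],[0,0,0,0.069,0.004,-0.13,0],[0,0,0,0.069,0.004,-0.13,0],[0,0,0,0,0,0,0]]';python3 go.py -55 95 150 -1
```

```text
time_s: 19.35
tool_pos: [0.643, 0.2772, 0.2396]
tool_rot: [-164.3, 2.4, 36.0]
force: [0.6, -1.2, -0.3]
grip_width: 0.0003
K now r -121.3 tang 138.5 z 174.9 Fin 1.4 F [ 0.6 -1.2 -0.3] t 19.35
shift cm [-14.43  21.34  -2.84] rot [-0.012  0.044  0.006] j7 12.0 j6 82.0
```

```bash
python3 -m creep '[[-2.4,3.5,-0.9,0,0.02,0,0],[-2.4,3.5,-0.8,0,0.024,0,0],[-2.4,3.5,-0.6,0,0,0,0],[-2.4,3.5,-0.5,0,0,0,0],[-2.4,3.5,0,0,0,0,0],[-2.4,3.5,0,0,0,0,0],[0,0,0,0,0,0,0],[0,0,0,0,0,0,0]]';python3 go.py -55 92 120 -1
```

```text
time_s: 20.15
tool_pos: [0.637, 0.013, 0.1985]
tool_rot: [-164.3, 1.6, 34.0]
force: [0.3, 1.1, 0.1]
grip_width: 0.0002
K now r 91.6 tang -16.1 z 133.7 Fin -0.7 F [0.3 1.1 0.1] t 20.15
shift cm [1.51 0.29 1.26] rot [-0.012  0.023 -0.024] j7 34.0 j6 80.0
```

```bash
python3 -m creep '[[0.7,0.1,0.3,-0.012,0.023,-0.024,0],[0.8,0.1,0.3,0,0,0,0],[0,0,0.4,0,0,0,0],[0,0,0,0,0,0,0]]';python3 go.py -55 92 112 -1
```

```text
time_s: 20.55
tool_pos: [0.6477, 0.0263, 0.1858]
tool_rot: [-165.0, 0.3, 35.0]
force: [-0.3, -0.8, -0.0]
grip_width: 0.0009
K now r 87.5 tang 1.2 z 120.6 Fin 0.5 F [-0.3 -0.8 -0. ] t 20.55
shift cm [-0.15  0.65  0.72] rot [-0.001  0.005 -0.002] j7 34.0 j6 77.0
```

```bash
python3 -m creep '[[-0.1,0.4,0.2,0,0.005,0,0],[0,0.25,0.3,0,0,0,0],[0,0.08,0.3,0,0,0,0],[0,0.08,0.3,0,0,0,0],[0,0.08,0.3,0,0,0,0],[0,0.08,0.3,0,0,0,0],[0,0.08,0.3,0,0,0,0]]'; python3 go.py -55 92 80 -1;python3 -m creep '[[0,0.08,0.3,0,0,0,0],[0,0.08,0.3,0,0,0,0],[0,0.08,0.3,0,0,0,0]]'; python3 go.py -55 93 72 -1
```

```text
time_s: 21.25
tool_pos: [0.65, 0.022, 0.1625]
tool_rot: [-165.0, 0.0, 34.9]
force: [0.5, -0.2, 0.4]
grip_width: 0.0005
K now r 92.5 tang 1.1 z 97.3 Fin 0.5 F [ 0.5 -0.2  0.4] t 21.25
shift cm [-0.1   0.4   1.69] rot [ 0.    -0.    -0.002] j7 34.0 j6 75.0
time_s: 21.55
tool_pos: [0.6501, 0.022, 0.1526]
tool_rot: [-165.0, -0.0, 34.9]
force: [0.2, 0.3, 1.5]
grip_width: 0.0003
K now r 92.5 tang 1.1 z 87.5 Fin -0.2 F [0.2 0.3 1.5] t 21.55
shift cm [-0.11  0.45  1.48] rot [ 0.    -0.001 -0.002] j7 35.0 j6 74.0
```

```bash
python3 -m creep '[[0,0.06,0.3,0,0,0,0],[0,0.06,0.3,0,0,0,0],[0,0.06,0.3,0,0,0,0],[0,0.05,0.3,0,0,0,0],[0,0,0.3,0,0,0,0],[0,-0.03,0.2,0,0,0,0]]'; python3 go.py -55 85 66 -1;python3 -m creep '[[-0.05,-0.11,0.13,0,0,0,0],[-0.05,-0.11,0.13,0,0,0,0],[0,-0.11,0.13,0,0,0,0],[0,-0.11,0.13,0,0,0,0]]'; python3 go.py -55 80 62 -1
```

```text
time_s: 22.15
tool_pos: [0.6489, 0.0238, 0.1343]
tool_rot: [-165.1, -0.0, 34.9]
force: [-0.9, -0.5, 1.0]
grip_width: 0.0006
K now r 90.4 tang 1.2 z 69.1 Fin -0.1 F [-0.9 -0.5  1. ] t 22.15
shift cm [-0.12 -0.44  0.44] rot [ 0.001 -0.001 -0.002] j7 35.0 j6 72.0
time_s: 22.55
tool_pos: [0.6455, 0.0271, 0.13]
tool_rot: [-165.2, -0.1, 34.8]
force: [0.9, -2.1, 0.4]
grip_width: 0.0007
K now r 85.8 tang 0.4 z 64.8 Fin 2.2 F [ 0.9 -2.1  0.4] t 22.55
shift cm [-0.03 -0.47  0.42] rot [ 0.003 -0.002 -0.003] j7 34.0 j6 71.0
```

```bash
python3 -m creep '[[0,-0.11,0.11,0,0,0,0],[0,-0.11,0.1,0,0,0,0],[0,-0.12,0.08,0,0,0,0]]'; python3 go.py -55 80 62 -1; python3 -m creep '[[0,-0.13,0.06,0,0,0,0],[0,-0.13,0.06,0,0,0,0]]'; python3 go.py -55 78 61 -1; python3 -m creep '[[0,-0.16,0.08,0.005,0,0,0],[0,-0.2,0.08,0.006,0,0,0]]'; python3 go.py -55 78 61 -1
```

```text
time_s: 22.85
tool_pos: [0.6433, 0.03, 0.1278]
tool_rot: [-165.3, -0.1, 34.8]
force: [1.6, -1.7, -0.2]
grip_width: 0.0001
K now r 82.4 tang 0.3 z 62.5 Fin 2.3 F [ 1.6 -1.7 -0.2] t 22.85
shift cm [-0.01 -0.18  0.12] rot [ 0.005 -0.003 -0.003] j7 34.0 j6 71.0
time_s: 23.05
tool_pos: [0.6427, 0.0305, 0.1276]
tool_rot: [-165.5, -0.2, 34.7]
force: [3.7, -3.6, 1.1]
grip_width: 0.0002
K now r 81.9 tang 0.2 z 62.2 Fin 5.0 F [ 3.7 -3.6  1.1] t 23.05
shift cm [ 0.01 -0.28  0.22] rot [ 0.009 -0.004 -0.004] j7 34.0 j6 70.0
time_s: 23.25
tool_pos: [0.6425, 0.0304, 0.1274]
tool_rot: [-165.3, -0.3, 34.6]
force: [5.0, -4.4, -0.4]
grip_width: 0.0001
K now r 81.5 tang 0.2 z 62.1 Fin 6.5 F [ 5.  -4.4 -0.4] t 23.25
shift cm [ 0.03 -0.28  0.2 ] rot [ 0.005 -0.006 -0.006] j7 34.0 j6 70.0
```

```bash
python3 -m creep '[[0,-0.28,0.12,0.01,0,0,0],[0,-0.34,0.12,0.01,0,0,0]]'; python3 go.py -55 78 61 -1; python3 -m creep '[[0,-0.4,0.16,0.009,0,0,0],[0,-0.42,0.16,0.008,0,0,0]]'; python3 go.py -55 78 61 -1; python3 -m creep '[[0,-0.42,0.16,0.008,0,0,0]]'; python3 go.py -55 78 61 -1
```

```text
time_s: 23.45
tool_pos: [0.6423, 0.03, 0.1272]
tool_rot: [-164.8, -0.5, 34.3]
force: [6.6, -6.4, -2.6]
grip_width: 0.0005
K now r 81.2 tang 0.2 z 62.1 Fin 9.1 F [ 6.6 -6.4 -2.6] t 23.45
shift cm [ 0.06 -0.31  0.19] rot [-0.004 -0.011 -0.01 ] j7 34.0 j6 71.0
time_s: 23.65
tool_pos: [0.6419, 0.0299, 0.1268]
tool_rot: [-164.6, -0.7, 33.9]
force: [6.7, -7.3, -0.9]
grip_width: 0.0003
K now r 80.9 tang 0.2 z 61.9 Fin 9.9 F [ 6.7 -7.3 -0.9] t 23.65
shift cm [ 0.1  -0.31  0.15] rot [-0.007 -0.017 -0.016] j7 34.0 j6 70.0
time_s: 23.75
tool_pos: [0.6417, 0.0298, 0.1267]
tool_rot: [-164.5, -0.8, 33.7]
force: [7.1, -7.5, -1.3]
grip_width: 0.0005
K now r 80.8 tang 0.2 z 61.8 Fin 10.3 F [ 7.1 -7.5 -1.3] t 23.75
shift cm [ 0.13 -0.31  0.15] rot [-0.008 -0.02  -0.018] j7 34.0 j6 70.0
```

```bash
python3 -m creep '[[0,-0.48,0.2,0.008,-0.004,-0.004,0],[0,-0.5,0.2,0.008,-0.004,-0.004,0]]'; python3 go.py -55 78 61 -1; python3 -m creep '[[0,-0.5,0.2,0.008,-0.004,-0.004,0]]'; python3 go.py -55 78 61 -1; python3 -m creep '[[0,-0.48,0.16,0.008,-0.004,-0.004,0]]'; python3 go.py -55 78 61 -1
```

```text
time_s: 23.95
tool_pos: [0.6413, 0.0302, 0.1264]
tool_rot: [-164.5, -0.8, 33.8]
force: [8.0, -7.8, -1.3]
grip_width: 0.0004
K now r 80.2 tang 0.1 z 61.5 Fin 10.9 F [ 8.  -7.8 -1.3] t 23.95
shift cm [ 0.13 -0.26  0.1 ] rot [-0.008 -0.019 -0.016] j7 34.0 j6 70.0
time_s: 24.05
tool_pos: [0.6413, 0.0304, 0.1264]
tool_rot: [-164.6, -0.8, 33.9]
force: [8.3, -8.7, -0.7]
grip_width: 0.0003
K now r 80.1 tang 0.2 z 61.4 Fin 11.9 F [ 8.3 -8.7 -0.7] t 24.05
shift cm [ 0.13 -0.24  0.09] rot [-0.007 -0.019 -0.015] j7 34.0 j6 70.0
time_s: 24.15
tool_pos: [0.6412, 0.0304, 0.1265]
tool_rot: [-164.6, -0.8, 33.9]
force: [7.4, -7.2, -2.3]
grip_width: 0.0004
K now r 80.1 tang 0.1 z 61.5 Fin 10.1 F [ 7.4 -7.2 -2.3] t 24.15
shift cm [ 0.13 -0.24  0.1 ] rot [-0.007 -0.019 -0.014] j7 34.0 j6 70.0
```

```bash
python3 -m creep '[[0,-0.54,0.26,0.008,-0.004,-0.005,0],[0,-0.56,0.26,0.009,-0.004,-0.005,0]]'; python3 go.py -55 78 61 -1; python3 -m creep '[[0,-0.58,0.26,0.009,-0.004,-0.005,0]]'; python3 go.py -55 78 61 -1; python3 -m creep '[[0,-0.58,0.24,0.009,-0.004,-0.005,0]]'; python3 go.py -55 78 61 -1
```

```text
time_s: 24.35
tool_pos: [0.6402, 0.032, 0.1254]
tool_rot: [-164.6, -0.9, 34.2]
force: [6.8, -8.2, -2.6]
grip_width: 0.0005
K now r 78.2 tang 0.1 z 60.4 Fin 10.6 F [ 6.8 -8.2 -2.6] t 24.35
shift cm [ 0.13 -0.08 -0.06] rot [-0.007 -0.019 -0.01 ] j7 34.0 j6 70.0
time_s: 24.45
tool_pos: [0.6383, 0.0342, 0.1245]
tool_rot: [-164.3, -0.8, 34.3]
force: [1.3, -2.2, -0.4]
grip_width: 0.0002
K now r 74.9 tang -0.3 z 59.7 Fin 2.5 F [ 1.3 -2.2 -0.4] t 24.45
shift cm [ 0.17  0.18 -0.22] rot [-0.012 -0.017 -0.007] j7 34.0 j6 70.0
time_s: 24.55
tool_pos: [0.6369, 0.0361, 0.1242]
tool_rot: [-164.2, -0.8, 34.5]
force: [9.2, -9.9, 1.3]
grip_width: 0.0005
K now r 72.5 tang -0.5 z 59.4 Fin 13.4 F [ 9.2 -9.9  1.3] t 24.55
shift cm [ 0.17  0.39 -0.32] rot [-0.014 -0.016 -0.004] j7 35.0 j6 70.0
```

Clip 2 dropped through (2.5 N) and met its stop at 13 N. Hold it.

```bash
python3 -m creep '[[0,-0.45,0.06,0.01,-0.004,-0.004,0]]'; python3 go.py -55 72 59 -1; python3 -m creep '[[0,-0.45,0.06,0.01,-0.003,-0.003,0]]'; python3 go.py -55 72 59 -1;python3 -m creep '[[0,-0.45,0.06,0.01,-0.003,-0.003,0]]'; python3 go.py -55 72 59 -1
```

```text
time_s: 24.65
tool_pos: [0.6368, 0.0358, 0.1247]
tool_rot: [-164.1, -0.8, 34.6]
force: [8.2, -9.1, -5.3]
grip_width: 0.0006
K now r 72.6 tang -0.8 z 60.0 Fin 12.2 F [ 8.2 -9.1 -5.3] t 24.65
shift cm [ 0.19 -0.14  0.1 ] rot [-0.016 -0.015 -0.003] j7 35.0 j6 70.0
time_s: 24.75
tool_pos: [0.6366, 0.0354, 0.1251]
tool_rot: [-164.0, -0.8, 34.6]
force: [8.0, -7.8, -4.8]
grip_width: 0.0002
K now r 72.6 tang -1.2 z 60.4 Fin 11.0 F [ 8.  -7.8 -4.8] t 24.75
shift cm [ 0.22 -0.15  0.14] rot [-0.018 -0.015 -0.002] j7 35.0 j6 70.0
time_s: 24.85
tool_pos: [0.6365, 0.0351, 0.1254]
tool_rot: [-163.8, -0.8, 34.7]
force: [8.7, -6.8, -4.5]
grip_width: 0.0007
K now r 72.6 tang -1.5 z 60.8 Fin 10.5 F [ 8.7 -6.8 -4.5] t 24.85
shift cm [ 0.25 -0.15  0.18] rot [-0.02  -0.014 -0.002] j7 35.0 j6 70.0
```

```bash
python3 -m creep '[[0.05,-0.52,0.14,0.01,-0.002,-0.002,0],[0.05,-0.52,0.14,0.01,-0.002,-0.002,0]]'; python3 go.py -55 72 59 -1; python3 -m creep '[[0.05,-0.53,0.14,0.01,-0.002,-0.002,0],[0.05,-0.53,0.14,0.01,-0.002,-0.002,0]]'; python3 go.py -55 72 59 -1;python3 -m creep '[[0.05,-0.53,0.14,0.01,-0.002,-0.002,0],[0.05,-0.53,0.14,0.01,-0.002,-0.002,0]]'; python3 go.py -55 72 59 -1
```

```text
time_s: 25.05
tool_pos: [0.6364, 0.035, 0.1252]
tool_rot: [-163.7, -0.8, 34.5]
force: [7.9, -9.4, -3.5]
grip_width: 0.0005
K now r 72.6 tang -1.5 z 60.7 Fin 12.2 F [ 7.9 -9.4 -3.5] t 25.05
shift cm [ 0.26 -0.17  0.17] rot [-0.023 -0.016 -0.005] j7 35.0 j6 70.0
time_s: 25.25
tool_pos: [0.6363, 0.0348, 0.1252]
tool_rot: [-163.6, -0.9, 34.3]
force: [8.1, -8.8, -3.6]
grip_width: 0.0005
K now r 72.5 tang -1.5 z 60.8 Fin 11.8 F [ 8.1 -8.8 -3.6] t 25.25
shift cm [ 0.28 -0.18  0.17] rot [-0.025 -0.018 -0.008] j7 35.0 j6 70.0
time_s: 25.45
tool_pos: [0.6363, 0.0345, 0.1251]
tool_rot: [-163.4, -0.9, 34.1]
force: [8.4, -8.7, -2.1]
grip_width: 0.0004
K now r 72.6 tang -1.5 z 60.7 Fin 12.0 F [ 8.4 -8.7 -2.1] t 25.45
shift cm [ 0.3  -0.2   0.16] rot [-0.027 -0.02  -0.011] j7 35.0 j6 70.0
```

```bash
python3 -m creep '[[0,0.6,0,0,0,0,0],[0,2,0,0,0,0,0],[0,2,-2,0,0,0,0],[0,0,-4,0,0,0,0],[0,0,-4,0,0,0,0],[0,0,-3,0,0,0,0],[0,0,0,0,0,0,0]]';python3 go.py -175 95 140 1;  python3 - <<'E'
from h import *;from cell import optics
ims=[]
for n in('scene','side'):
    P=cloud(optics.read_camera(n)).reshape(-1,3);P=P[np.isfinite(P[:,2])]
    c=np.array([.580,.119]);e=P[:,:2]-c;r=np.hypot(*e.T);az=np.degrees(np.arctan2(e[:,1],e[:,0]))
    q=P[(r<.064)&(abs(P[:,2]-.09)<.004)]
    if len(q)>50:print(n,np.median(q[:,2]),len(q),cv2.minEnclosingCircle((q[:,:2]*1000).astype(np.float32)))
    for a0 in(-55,65,-175):
        da=(az-a0+180)%360-180;x=r*np.cos(np.radians(da))
        m=(abs(da)<12)&(P[:,2]>.05)&(P[:,2]<.12)&(r<.11)&(x>.06)
        for zl in(.055,.075,.1): 
            k=m&(abs(P[:,2]-zl)<.008); print(' ',a0,zl,k.sum(),x[k].max().round(4) if k.any() else '')
E
```

```text
time_s: 26.15
tool_pos: [0.6762, -0.0279, 0.236]
tool_rot: [-162.0, -0.4, 34.6]
force: [0.6, 0.7, 0.4]
grip_width: 0.0003
K now r -76.6 tang 144.0 z 166.4 Fin -0.6 F [0.6 0.7 0.4] t 26.15
shift cm [-10.16 -21.52  10.16] rot [-0.518 -0.034 -1.067] j7 38.0 j6 86.0
scene 0.09067758904884775 1038 ((580.0650024414062, 118.97484588623047), 63.85271453857422)
  -55 0.055 0 
  -55 0.075 0 
  -55 0.1 21 0.0735
  65 0.055 11 0.0647
  65 0.075 15 0.0694
  65 0.1 21 0.0674
  -175 0.055 0 
  -175 0.075 33 0.0645
  -175 0.1 183 0.0989
side 0.08950778605730095 1526 ((581.3118286132812, 119.36956787109375), 63.4164924621582)
  -55 0.055 0 
  -55 0.075 0 
  -55 0.1 25 0.0709
  65 0.055 43 0.0746
  65 0.075 73 0.0734
  65 0.1 42 0.0731
  -175 0.055 0 
  -175 0.075 5 0.0623
  -175 0.1 170 0.0958
```

Both clips hang shut, and the lid is still level at 0.090. Now the third clip.

```bash
python3 -m creep '[[0,0,-1,-0.065,-0.004,-0.134,0],[0,0,-1,-0.065,-0.004,-0.134,0],[0,0,0,-0.065,-0.004,-0.134,0],[0,0,0,-0.065,-0.004,-0.134,0],[0,0,0,-0.065,-0.004,-0.134,0],[0,0,0,-0.065,-0.004,-0.134,0],[0,0,0,-0.065,-0.004,-0.134,0],[0,0,0,-0.065,-0.004,-0.134,0],[0,0,0,0,0,0,0]]';python3 go.py -175 95 160 1
```

```text
time_s: 27.15
tool_pos: [0.6641, -0.0182, 0.2293]
tool_rot: [167.1, -0.7, 97.2]
force: [-1.2, -0.4, 0.2]
grip_width: 0.0007
K now r -96.1 tang 142.7 z 163.2 Fin 1.2 F [-1.2 -0.4  0.2] t 27.15
shift cm [ 15.16 -18.45  -3.63] rot [-0.037 -0.02   0.034] j7 92.0 j6 57.0
```

```bash
python3 -m creep '[[2.5,-3.1,-1.2,-0.018,-0.01,0.017,0],[2.5,-3.1,-1.2,-0.018,-0.01,0.017,0],[2.5,-3.1,-1.0,0,0,0,0],[2.5,-3.1,-0.7,0,0,0,0],[2.5,-3.1,-0.5,0,0,0,0],[2.5,-3.0,-0.5,0,0,0,0],[0,0,0,0,0,0,0],[0,0,0,0,0,0,0]]';python3 go.py -175 92 120 1
```

```text
time_s: 27.95
tool_pos: [0.4453, 0.1215, 0.2231]
tool_rot: [167.0, -0.8, 93.6]
force: [0.5, -0.3, 0.0]
grip_width: 0.0003
K now r 109.5 tang -14.1 z 157.0 Fin -0.5 F [ 0.5 -0.3  0. ] t 27.95
shift cm [-1.4   0.66  4.02] rot [-0.034 -0.008 -0.027] j7 79.0 j6 55.0
```

```bash
python3 -m creep '[[-0.5,0.2,1.2,-0.034,-0.008,-0.027,0],[-0.5,0.2,1.2,0,0,0,0],[-0.4,0.2,1,0,0,0,0],[0,0,0,0,0,0,0]]';python3 go.py -175 92 110 1
```

```text
time_s: 28.35
tool_pos: [0.4627, 0.1074, 0.189]
tool_rot: [165.3, -0.2, 94.6]
force: [-0.5, -0.1, -0.4]
grip_width: 0.0003
K now r 91.5 tang 1.7 z 123.7 Fin 0.5 F [-0.5 -0.1 -0.4] t 28.35
shift cm [ 0.17 -0.44  1.32] rot [-0.005 -0.002 -0.007] j7 79.0 j6 48.0
```

```bash
python3 -m creep '[[0.1,-0.12,0.4,-0.005,0,-0.007,0],[0.05,-0.1,0.4,0,0,0,0],[0,-0.1,0.4,0,0,0,0],[0,-0.08,0.3,0,0,0,0],[0,-0.08,0.3,0,0,0,0],[0,-0.08,0.3,0,0,0,0],[0,-0.08,0.3,0,0,0,0]]';python3 go.py -175 92 80 1;python3 -m creep '[[0,-0.08,0.3,0,0,0,0],[0,-0.08,0.3,0,0,0,0],[0,-0.08,0.3,0,0,0,0]]'; python3 go.py -175 92 72 1
```

```text
time_s: 29.05
tool_pos: [0.4636, 0.1091, 0.1628]
tool_rot: [165.0, -0.2, 94.9]
force: [-0.6, 0.4, 0.8]
grip_width: 0.0006
K now r 90.1 tang -0.1 z 97.6 Fin 0.5 F [-0.6  0.4  0.8] t 29.05
shift cm [ 0.   -0.64  1.65] rot [-0.001 -0.004 -0.003] j7 78.0 j6 44.0
time_s: 29.35
tool_pos: [0.4637, 0.1093, 0.153]
tool_rot: [165.0, -0.2, 94.9]
force: [-0.2, -0.3, 0.6]
grip_width: 0.0005
K now r 89.9 tang -0.2 z 87.8 Fin 0.2 F [-0.2 -0.3  0.6] t 29.35
shift cm [-0.   -0.61  1.47] rot [ 0.    -0.003 -0.003] j7 77.0 j6 43.0
```

```bash
python3 -m creep '[[0,-0.14,0.3,0,0,0,0],[0,-0.14,0.3,0,0,0,0],[0,-0.12,0.3,0,0,0,0],[0,-0.08,0.3,0,0,0,0],[0,-0.05,0.3,0,0,0,0],[0,0,0.2,0,0,0,0]]';python3 go.py -175 86 66 1;python3 -m creep '[[0,0.1,0.14,0,0,0,0],[0,0.11,0.13,0,0,0,0],[0,0.11,0.13,0,0,0,0]]'; python3 go.py -175 80 62 1
```

```text
time_s: 29.95
tool_pos: [0.4629, 0.1093, 0.1335]
tool_rot: [165.0, -0.2, 94.9]
force: [-0.7, -0.5, 0.1]
grip_width: 0.0005
K now r 90.8 tang -0.3 z 68.4 Fin 0.8 F [-0.7 -0.5  0.1] t 29.95
shift cm [-0.01  0.4   0.36] rot [ 0.    -0.003 -0.003] j7 75.0 j6 40.0
time_s: 30.25
tool_pos: [0.4665, 0.1096, 0.1296]
tool_rot: [165.1, -0.2, 94.9]
force: [-1.2, 0.3, 0.3]
grip_width: 0.0006
K now r 87.2 tang -0.3 z 64.4 Fin 1.2 F [-1.2  0.3  0.3] t 30.25
shift cm [-0.01  0.62  0.42] rot [-0.002 -0.003 -0.003] j7 74.0 j6 40.0
```

```bash
python3 -m creep '[[0,0.12,0.09,0,0,0,0],[0,0.12,0.08,0,0,0,0],[0,0.12,0.07,0,0,0,0]]'; python3 go.py -175 80 62 1;python3 -m creep '[[0,0.13,0.06,-0.002,0,0,0],[0,0.13,0.06,-0.002,0,0,0]]'; python3 go.py -175 80 62 1;python3 -m creep '[[0,0.16,0.06,-0.004,0,0,0],[0,0.18,0.06,-0.004,0,0,0]]'; python3 go.py -175 78 61 1
```

```text
time_s: 30.55
tool_pos: [0.47, 0.1098, 0.1272]
tool_rot: [165.3, -0.2, 94.9]
force: [-1.7, -0.2, 0.7]
grip_width: 0.0004
K now r 84.0 tang -0.2 z 61.9 Fin 1.7 F [-1.7 -0.2  0.7] t 30.55
shift cm [-0.    0.35  0.1 ] rot [-0.005 -0.003 -0.003] j7 74.0 j6 40.0
time_s: 30.75
tool_pos: [0.4726, 0.11, 0.1263]
tool_rot: [165.1, -0.2, 94.9]
force: [-1.4, 0.4, 0.6]
grip_width: 0.0009
K now r 81.2 tang -0.1 z 61.1 Fin 1.3 F [-1.4  0.4  0.6] t 30.75
shift cm [ 0.01  0.12 -0.05] rot [-0.002 -0.003 -0.003] j7 73.0 j6 39.0
time_s: 30.95
tool_pos: [0.4743, 0.1101, 0.1249]
tool_rot: [164.9, -0.2, 94.9]
force: [-6.5, 0.8, 4.5]
grip_width: 0.0003
K now r 79.3 tang -0.1 z 59.8 Fin 6.4 F [-6.5  0.8  4.5] t 30.95
shift cm [ 0.01  0.16 -0.09] rot [ 0.001 -0.002 -0.003] j7 73.0 j6 39.0
```

```bash
python3 -m creep '[[0,0.2,0.05,-0.005,0,0,0]]'; python3 go.py -175 78 61 1;python3 -m creep '[[0,0.25,0.05,-0.007,0,0,0]]'; python3 go.py -175 78 61 1;python3 -m creep '[[0,0.3,0.05,-0.009,0,0,0]]'; python3 go.py -175 78 61 1
```

```text
time_s: 31.05
tool_pos: [0.475, 0.1102, 0.1243]
tool_rot: [164.8, -0.1, 94.9]
force: [-6.3, -0.4, 4.0]
grip_width: 0.0003
K now r 78.4 tang -0.0 z 59.2 Fin 6.3 F [-6.3 -0.4  4. ] t 31.05
shift cm [ 0.01  0.11 -0.17] rot [ 0.003 -0.002 -0.003] j7 73.0 j6 39.0
time_s: 31.15
tool_pos: [0.4759, 0.1103, 0.1236]
tool_rot: [164.7, -0.1, 94.9]
force: [-6.9, -0.7, 2.5]
grip_width: 0.0004
K now r 77.3 tang -0.0 z 58.6 Fin 6.9 F [-6.9 -0.7  2.5] t 31.15
shift cm [ 0.    0.04 -0.25] rot [ 0.006 -0.001 -0.002] j7 72.0 j6 39.0
time_s: 31.25
tool_pos: [0.4771, 0.1105, 0.1229]
tool_rot: [164.4, -0.1, 94.9]
force: [-7.2, -0.5, 0.7]
grip_width: 0.0007
K now r 75.8 tang -0.0 z 58.0 Fin 7.2 F [-7.2 -0.5  0.7] t 31.25
shift cm [-0.   -0.06 -0.36] rot [ 0.011 -0.    -0.002] j7 72.0 j6 38.0
```

```bash
python3 -m creep '[[0,0.26,0.0,-0.006,0,0,0]]'; python3 go.py -175 70 58 1;python3 -m creep '[[0,0.22,0.0,-0.004,0,0,0]]'; python3 go.py -175 70 58 1;python3 -m creep '[[0,0.15,0.0,-0.002,0,0,0]]'; python3 go.py -175 70 58 1;python3 -m creep '[[0,0.13,0.0,-0.002,0,0,0]]'; python3 go.py -175 70 58 1
```

```text
time_s: 31.35
tool_pos: [0.478, 0.1106, 0.1224]
tool_rot: [164.3, -0.0, 94.9]
force: [-4.1, 0.1, -1.4]
grip_width: 0.0003
K now r 74.7 tang -0.0 z 57.6 Fin 4.1 F [-4.1  0.1 -1.4] t 31.35
shift cm [-0.    0.56  0.08] rot [ 0.013 -0.    -0.002] j7 72.0 j6 38.0
time_s: 31.45
tool_pos: [0.479, 0.1107, 0.1221]
tool_rot: [164.2, -0.0, 94.9]
force: [-3.2, -0.4, -1.5]
grip_width: 0.0005
K now r 73.7 tang -0.0 z 57.4 Fin 3.3 F [-3.2 -0.4 -1.5] t 31.45
shift cm [-0.    0.47  0.02] rot [ 0.014  0.    -0.002] j7 72.0 j6 38.0
time_s: 31.55
tool_pos: [0.4806, 0.1108, 0.1225]
tool_rot: [164.0, -0.0, 94.9]
force: [-2.5, -0.1, -1.2]
grip_width: 0.0006
K now r 71.9 tang 0.0 z 57.8 Fin 2.5 F [-2.5 -0.1 -1.2] t 31.55
shift cm [-0.    0.3   0.02] rot [ 0.017  0.    -0.001] j7 72.0 j6 38.0
time_s: 31.65
tool_pos: [0.4811, 0.1108, 0.1223]
tool_rot: [164.0, 0.0, 94.9]
force: [-7.7, 0.4, 1.8]
grip_width: 0.0005
K now r 71.4 tang 0.1 z 57.6 Fin 7.6 F [-7.7  0.4  1.8] t 31.65
shift cm [ 0.    0.26 -0.01] rot [ 0.017  0.    -0.002] j7 72.0 j6 38.0
```

```bash
python3 -m creep '[[0,0.18,0,-0.004,0,0,0]]'; python3 go.py -175 70 58 1;python3 -m creep '[[0,0.24,0,-0.007,0,0,0]]'; python3 go.py -175 70 58 1;python3 -m creep '[[0,0.3,0,-0.009,0,0,0]]'; python3 go.py -175 70 58 1
```

```text
time_s: 31.75
tool_pos: [0.4813, 0.1108, 0.1221]
tool_rot: [164.0, 0.0, 94.9]
force: [-11.2, -0.5, 4.9]
grip_width: 0.0005
K now r 71.2 tang 0.1 z 57.4 Fin 11.2 F [-11.2  -0.5   4.9] t 31.75
shift cm [-0.    0.25 -0.04] rot [ 0.017  0.001 -0.002] j7 72.0 j6 38.0
time_s: 31.85
tool_pos: [0.4814, 0.1109, 0.1217]
tool_rot: [164.0, 0.1, 94.9]
force: [-12.8, -1.0, 6.3]
grip_width: 0.0003
K now r 71.0 tang 0.1 z 57.0 Fin 12.8 F [-12.8  -1.    6.3] t 31.85
shift cm [-0.    0.25 -0.08] rot [ 0.018  0.002 -0.002] j7 71.0 j6 38.0
time_s: 31.95
tool_pos: [0.4815, 0.1108, 0.1212]
tool_rot: [163.9, 0.2, 94.9]
force: [-14.3, -0.4, 7.0]
grip_width: 0.0003
K now r 70.8 tang 0.2 z 56.6 Fin 14.3 F [-14.3  -0.4   7. ] t 31.95
shift cm [-0.    0.25 -0.13] rot [ 0.02   0.003 -0.001] j7 71.0 j6 38.0
```

```bash
python3 -m creep '[[0,0.22,-0.04,-0.006,0,0,0],[0,0.22,-0.04,-0.006,0,0,0]]'; python3 go.py -175 70 58 1;python3 -m creep '[[0,0.22,-0.04,-0.006,0,0,0],[0,0.22,-0.04,-0.006,0,0,0]]'; python3 go.py -175 70 58 1;python3 -m creep '[[0,0.22,-0.04,-0.006,0,0,0],[0,0.22,-0.04,-0.006,0,0,0],[0,0.22,-0.04,-0.006,0,0,0]]'; python3 go.py -175 70 58 1
```

```text
time_s: 32.15
tool_pos: [0.4812, 0.1108, 0.121]
tool_rot: [163.8, 0.3, 94.9]
force: [-10.3, 0.1, 3.6]
grip_width: 0.0002
K now r 71.0 tang 0.3 z 56.5 Fin 10.3 F [-10.3   0.1   3.6] t 32.15
shift cm [-0.    0.29 -0.14] rot [ 0.021  0.005 -0.001] j7 71.0 j6 38.0
time_s: 32.35
tool_pos: [0.481, 0.111, 0.121]
tool_rot: [163.7, 0.4, 94.9]
force: [-10.3, -0.3, 3.4]
grip_width: 0.0005
K now r 71.0 tang 0.3 z 56.5 Fin 10.2 F [-10.3  -0.3   3.4] t 32.35
shift cm [-0.02  0.3  -0.14] rot [ 0.023  0.007 -0.001] j7 71.0 j6 37.0
time_s: 32.65
tool_pos: [0.4809, 0.1111, 0.1209]
tool_rot: [163.5, 0.5, 94.9]
force: [-10.6, 0.1, 3.5]
grip_width: 0.0004
K now r 71.0 tang 0.4 z 56.5 Fin 10.6 F [-10.6   0.1   3.5] t 32.65
shift cm [-0.03  0.32 -0.14] rot [ 0.026  0.009 -0.   ] j7 70.0 j6 37.0
```

```bash
python3 -m creep '[[0,0.26,-0.05,-0.007,0,0,0],[0,0.26,-0.05,-0.007,0,0,0]]'; python3 go.py -175 70 58 1;python3 -m creep '[[0,0.27,-0.05,-0.007,0,0,0],[0,0.27,-0.05,-0.007,0,0,0],[0,0.27,-0.05,-0.007,0,0,0]]'; python3 go.py -175 70 58 1;python3 -m creep '[[0,0.27,-0.05,-0.007,0,0,0],[0,0.27,-0.05,-0.007,0,0,0]]'; python3 go.py -175 70 58 1
```

```text
time_s: 32.85
tool_pos: [0.4808, 0.1112, 0.1209]
tool_rot: [163.4, 0.6, 94.9]
force: [-11.2, 0.7, 4.7]
grip_width: 0.0004
K now r 71.0 tang 0.3 z 56.5 Fin 11.1 F [-11.2   0.7   4.7] t 32.85
shift cm [-0.05  0.33 -0.14] rot [0.028 0.011 0.001] j7 70.0 j6 37.0
time_s: 33.15
tool_pos: [0.4806, 0.1114, 0.1207]
tool_rot: [163.2, 0.8, 94.8]
force: [-11.9, 0.4, 4.7]
grip_width: 0.0005
K now r 70.9 tang 0.4 z 56.4 Fin 11.9 F [-11.9   0.4   4.7] t 33.15
shift cm [-0.06  0.35 -0.15] rot [0.031 0.014 0.001] j7 70.0 j6 37.0
time_s: 33.35
tool_pos: [0.4805, 0.1115, 0.1207]
tool_rot: [163.1, 0.9, 94.8]
force: [-11.6, 1.0, 3.6]
grip_width: 0.0006
K now r 70.9 tang 0.3 z 56.5 Fin 11.5 F [-11.6   1.    3.6] t 33.35
shift cm [-0.08  0.36 -0.15] rot [0.032 0.016 0.002] j7 69.0 j6 37.0
```

```bash
python3 -m creep '[[0,-0.6,0,0,0,0,0],[0,-1.5,0,0,0,0,0],[0,-1.5,-1.5,0,0,0,0],[0,0,-4,0,0,0,0],[0,0,-4,0,0,0,0],[0,0,-4,0,0,0,0],[0,0,-4,0,0,0,0],[0,0,0,0,0,0,0],[0,0,0,0,0,0,0]]'
python3 - <<'E'
from h import *;from cell import optics,env
o=env.get_obs();print(o['force']);ims=[]
for n in('scene','side','wrist'):
    c=optics.read_camera(n);P=cloud(c,o).reshape(-1,3);P=P[np.isfinite(P[:,2])]
    cc=np.array([.580,.119]);e=P[:,:2]-cc;r=np.hypot(*e.T);az=np.degrees(np.arctan2(e[:,1],e[:,0]))
    q=P[(r<.064)&(abs(P[:,2]-.09)<.005)]
    if len(q)>50:
        A=np.c_[q[:,:2]-cc,np.ones(len(q))];print(n,np.median(q[:,2]),cv2.minEnclosingCircle((q[:,:2]*1000).astype(np.float32)),np.linalg.lstsq(A,q[:,2],rcond=None)[0])
    for a0 in(-55,65,-175):
        da=(az-a0+180)%360-180;x=r*np.cos(np.radians(da))
        m=(abs(da)<12)&(r<.11)&(x>.06)
        print(' ',a0,[(zl,k.sum(),x[k].max().round(4)) for zl in(.055,.075,.1) for k in[m&(abs(P[:,2]-zl)<.008)] if k.any()])
    if n=='wrist': cv2.imwrite('pics/wf.png',c['frame'])
    else:
        x,y=dict(scene=(190,160),side=(270,170))[n];ims.append(cv2.resize(c['frame'][y:y+130,x:x+160],None,fx=2.5,fy=2.5,interpolation=2))
w=cv2.imread('pics/wf.png');cv2.imwrite('pics/final.png',np.vstack([np.hstack(ims),cv2.resize(w,(800,500))[:275]]))
E
```

```text
time_s: 34.25
tool_pos: [0.4234, 0.1125, 0.2473]
tool_rot: [161.6, 0.7, 94.9]
force: [0.6, -0.5, -0.5]
grip_width: 0.0005
[ 0.60976478 -0.51885548 -0.48675068]
scene 0.09054117091681263 ((580.2550659179688, 118.78265380859375), 63.798133850097656) [ 0.00848225 -0.0051852   0.0906632 ]
  -55 [(0.1, np.int64(21), np.float64(0.0719))]
  65 [(0.055, np.int64(11), np.float64(0.0687)), (0.075, np.int64(14), np.float64(0.0694)), (0.1, np.int64(20), np.float64(0.0674))]
  -175 [(0.055, np.int64(47), np.float64(0.0734)), (0.075, np.int64(91), np.float64(0.0725)), (0.1, np.int64(42), np.float64(0.0711))]
side 0.08950741341372065 ((579.9860229492188, 119.03167724609375), 63.95783996582031) [-0.00035661 -0.0013523   0.08966392]
  -55 [(0.1, np.int64(23), np.float64(0.0709))]
  65 [(0.055, np.int64(42), np.float64(0.0737)), (0.075, np.int64(72), np.float64(0.0735)), (0.1, np.int64(49), np.float64(0.0749))]
  -175 [(0.055, np.int64(8), np.float64(0.0659)), (0.075, np.int64(14), np.float64(0.0652)), (0.1, np.int64(20), np.float64(0.0679))]
  -55 []
  65 []
  -175 [(0.055, np.int64(168), np.float64(0.074)), (0.075, np.int64(319), np.float64(0.0727))]
```

View pics/final.png

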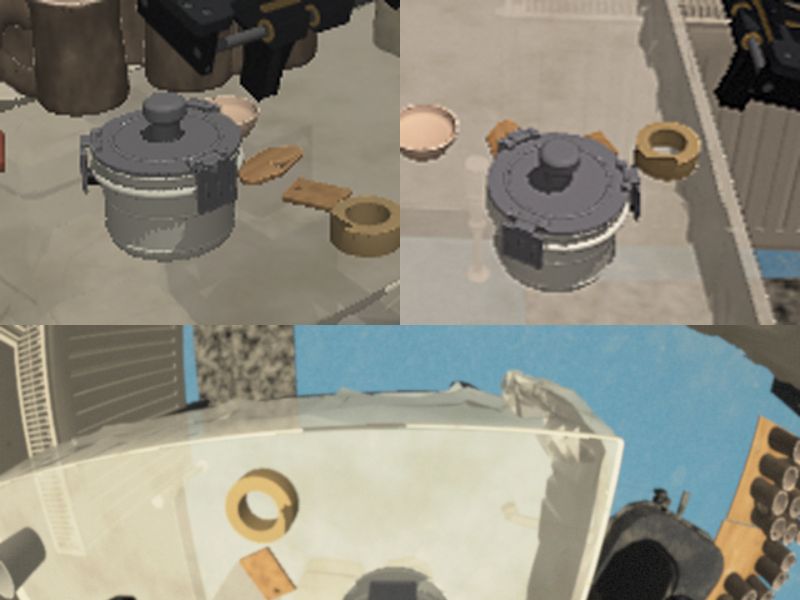

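All three clips look shut in the final views. The −55° clip is hidden behind the tub, so I check it with the wrist camera from that side.

```bash
python3 -m creep '[[0,0,-4,0.1,0,0,0],[-2,0,-4,0.1,0,0,0],[-4,2.5,-1,0.1,0,0,0],[-4,2.5,0,0,0,0,0],[-4,3,0,0,0,0,0],[-3,4,0,0,0,0,0],[0,4.5,0,0,0,0,0],[0,4.5,0,0,0,0,0],[0,4,0,0,0,0,0],[0,0,0,0,0,0,0],[0,0,0,0,0,0,0]]'
python3 - <<'E'
from h import *;from cell import optics,env
o=env.get_obs();c=optics.read_camera('wrist');P=cloud(c,o).reshape(-1,3);P=P[np.isfinite(P[:,2])]
q=P[(abs(P[:,0]-.58)<.1)&(abs(P[:,1]-.119)<.1)&(abs(P[:,2]-.09)<.005)];cc,rad=cv2.minEnclosingCircle((q[:,:2]*1000).astype(np.float32)) if len(q) else ((580,119),0);print(cc,rad,len(q))
cc=np.array([.5805,.1185]);e=P[:,:2]-cc;r=np.hypot(*e.T);az=np.degrees(np.arctan2(e[:,1],e[:,0]))
for a0 in(-55,65,-175):
    da=(az-a0+180)%360-180;x=r*np.cos(np.radians(da));m=(abs(da)<12)&(r<.11)&(x>.06)
    print(' ',a0,[(zl,k.sum(),x[k].max().round(4)) for zl in(.055,.065,.075,.085,.1) for k in[m&(abs(P[:,2]-zl)<.005)] if k.any()])
cv2.imwrite('pics/wf2.png',c['frame'])
E
```

```text
time_s: 35.5
tool_pos: [0.668, -0.051, 0.3254]
tool_rot: [-179.7, 0.5, 94.3]
force: [-0.5, 0.8, 0.4]
grip_width: 0.0004
(580.15380859375, 115.52774047851562) 72.68180847167969 7141
  -55 [(0.055, np.int64(44), np.float64(0.0743)), (0.065, np.int64(39), np.float64(0.0738)), (0.075, np.int64(71), np.float64(0.0743)), (0.085, np.int64(65), np.float64(0.0736)), (0.1, np.int64(76), np.float64(0.0726))]
  65 [(0.085, np.int64(9), np.float64(0.0678)), (0.1, np.int64(4), np.float64(0.0656))]
  -175 [(0.055, np.int64(7), np.float64(0.0687)), (0.065, np.int64(6), np.float64(0.0685)), (0.075, np.int64(11), np.float64(0.0681)), (0.085, np.int64(15), np.float64(0.0711)), (0.1, np.int64(40), np.float64(0.0698))]
```

View pics/wf2.png

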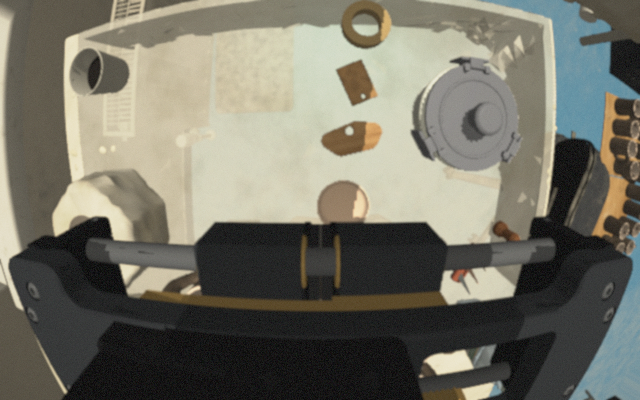

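The clip at −55° hangs vertically: its outer face measures a constant r of about 74 mm from z = 55 to 85 mm, and it sits at (425,150) in the picture. The tape, dish, beaker and other bystanders are undisturbed. I hand in.

```bash
python3 -c "
from cell import env,order
o=env.get_obs();print(o['time_s'],o['force']);order.sign_off()"
```

```text
35.55 [-1.31251514  0.27039642  0.36216877]
the job is handed in; nothing more can be done
```

The lid is on the tub, flush with the rim, and all three clips are snapped shut. I handed the job in at 35.6 s with the robot clear of everything.

- **Lid:** the knob top was felt at about 125 mm and the lid plate measured 90 mm above the table, both as expected for flush. It stayed level and centred on the tub to about 1 mm.
- **Clips:** each one resisted at the rib with up to about 7–12 N, gave way, then met its stop. I held each there for at least 0.7 s at about 10–13 N, with a brief 14.3 N on the third. Recorded inward force never passed about 14.3 N. I read force only at the end of each call, so a shorter peak between readings would not show.
- **Final check:** depth readings from all three sides show the flaps hanging vertically at about 68–74 mm from the axis. The other things on the table looked untouched in the last picture.

**What went less well:**
- **Knob force:** while testing stiffness on the knob, the shut fingertips briefly pressed down with about 51 N, before any clip work. That is above the 40 N limit for the arm and gripper body, though only the fingertips touched. No effect was seen.
- **Snap speed:** the second clip moved at roughly 25–30 mm/s for an instant as it snapped, over the 15 mm/s asked. The recorded force there was 13.4 N.
- **Camera offsets:** the cameras differed by 1–4 mm in absolute position. Their measured lid-to-tub distances agreed to about 1 mm, so I placed the lid by those.

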